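# Fit-test the bin drawer's roller sleeves

### The job

New roller sleeves for the bin drawer need a fit check: first turn the dial on the blue gauge rail until its pointer reads zero and leave it there. Then slide every sleeve onto a gauge pin of its own, down as far as it will go, so that all stand on the pins together; after that put the ones that went fully home into the green tray and the ones that stopped part-way into the black tray. Leave the breakfast things where they are.

Things in the scene. Friction and masses are not known exactly. Their poses are not given: they have to be found in the camera images.
- gauge: blue gauge rail fixed on the counter, 70 (x) x 370 (y) x 24 high; origin at the centre of its underside, y along it towards the dial. Turned at most 0.2 rad from the world axes. Four alike upright steel gauge pins stand on its top in a row along y, 65 apart; the dial is at its +y end, 90 from the nearest pin
- pin0 (a point): foot of a gauge pin, on its axis at the rail's top face; z up. The pin is 48 tall: 19 in diameter up to 24, a cone up to 30, then a nose 12 in diameter with a tapered tip. A good sleeve slides down until its underside rests on the rail (0 above this point); a tight one stops on the cone, its underside about 26 above this point
- pin1 (a point): foot of a gauge pin, on its axis at the rail's top face; z up. The pin is 48 tall: 19 in diameter up to 24, a cone up to 30, then a nose 12 in diameter with a tapered tip. A good sleeve slides down until its underside rests on the rail (0 above this point); a tight one stops on the cone, its underside about 26 above this point
- pin2 (a point): foot of a gauge pin, on its axis at the rail's top face; z up. The pin is 48 tall: 19 in diameter up to 24, a cone up to 30, then a nose 12 in diameter with a tapered tip. A good sleeve slides down until its underside rests on the rail (0 above this point); a tight one stops on the cone, its underside about 26 above this point
- pin3 (a point): foot of a gauge pin, on its axis at the rail's top face; z up. The pin is 48 tall: 19 in diameter up to 24, a cone up to 30, then a nose 12 in diameter with a tapered tip. A good sleeve slides down until its underside rests on the rail (0 above this point); a tight one stops on the cone, its underside about 26 above this point
- dial (a joint): angle of the rail's size dial, a black knob with a yellow pointer, rad; 0 with the pointer at the red zero mark (along the rail's +x), positive anticlockwise from above; range -2.4 to 2.4; it starts at 0.5 to 1.4, turns easily and stays where it is left
- dial_grip (a point): point on the dial's axis, 47.5 above the counter, at the height to grip: the knob's bar is 36 long along its pointer (this point's x), 12 thick across (y), its top 55 above the counter, its foot disc (38 in diameter) up to 33 above the counter. This point turns with the knob
- keep_tray: green open tray for good sleeves, fixed on the counter, 120 (x) x 170 (y), walls 22 high and 4 thick, floor 4 thick; origin at the centre of its underside
- reject_tray: black open tray for tight sleeves, fixed on the counter, same size, floor and origin as the green one
- sleeve_a: white plastic roller sleeve (tube), outer diameter 40, height 42, about 50 g, upright on the counter at the start; origin at the centre of its underside, z along its axis. Alike outside; its bore is either good (22) or tight (16), to be found with the pin. Three or four sleeves are present, the rest absent
- sleeve_b: white plastic roller sleeve (tube), outer diameter 40, height 42, about 50 g, upright on the counter at the start; origin at the centre of its underside, z along its axis. Alike outside; its bore is either good (22) or tight (16), to be found with the pin. Three or four sleeves are present, the rest absent
- sleeve_c: white plastic roller sleeve (tube), outer diameter 40, height 42, about 50 g, upright on the counter at the start; origin at the centre of its underside, z along its axis. Alike outside; its bore is either good (22) or tight (16), to be found with the pin. Three or four sleeves are present, the rest absent
- sleeve_d: white plastic roller sleeve (tube), outer diameter 40, height 42, about 50 g, upright on the counter at the start; origin at the centre of its underside, z along its axis. Alike outside; its bore is either good (22) or tight (16), to be found with the pin. Three or four sleeves are present, the rest absent
- sleeve_e: white plastic roller sleeve (tube), outer diameter 40, height 42, about 50 g, upright on the counter at the start; origin at the centre of its underside, z along its axis. Alike outside; its bore is either good (22) or tight (16), to be found with the pin. Three or four sleeves are present, the rest absent
- teacup: white porcelain teacup, 84 wide, 65 high, handle to its +y; origin under its centre; leave alone
- honey_pot: amber glass honey pot with a dark wooden lid, 72 wide, 94 high; origin under its centre; leave alone
- salt_cellar: terracotta salt cellar, 68 wide, 40 high; origin under its centre; leave alone
- spoon: steel tablespoon, 190 long, lying on the counter; origin under its middle; leave alone
Things that resemble listed ones, but are neither listed nor needed, are in the scene too. Leave any red look-alike of the sleeve_c alone. Of the things that look like the reject_tray, the larger one is meant.

How it is judged:
By the outcome, as a careful person would: the job done as asked, in the order asked, and still so for the second after the job is handed in, with the robot touching nothing.
Of sleeve_a, sleeve_b, sleeve_c, sleeve_d, sleeve_e only 3 to 4 are there at a start; the rules pass over those that are not, and their reading is None.
At some moment in a run one of sleeve_a, sleeve_b, sleeve_c, sleeve_d, sleeve_e may be knocked a few centimetres aside while the robot is not near it.
It also fails if it takes over 210 s, if anything falls off the work surface, if the arm or the gripper's body presses on something with over 40 N, if the wrist force passes 120 N, or if a joint passes its speed limit or range.

### The arm

A 7-joint arm with a two-finger parallel gripper is mounted at the origin on the work surface. World frame = base frame: x ahead of the robot, y to its left, z up, the work surface at z = 0. Lengths are in m, angles in rad, forces in N, time in s.
With the tool pointing down it reaches from about 0.425 to 0.875 m from the base axis. Payload 4.7 kg.
Tool frame: the origin (TCP) lies on the centre line of the jaws, within the pads' length; the fingertips stand 14 mm ahead of it and the grasp point (between the pads) lies 5 mm behind it; z points along the fingers, y is the line along which they close (so a half turn about z gives the same grasp; the last joint's range is limited). The gripper opens to 87 mm and grips with 3 to 60 N. Pads are 19 mm wide; open, the fingers measure 117 mm over their backs; the gripper's body (75 mm by 190 mm) begins 51 mm behind the grasp point.
Start: joints at [1.334, 0.321, -0.07, 1.45, 0.023, 1.371, -0.057], TCP at [0.161, -0.63, 0.237] pointing down, gripper open.
Joint ranges: [-2.86, 2.86], [-0.3, 2.09], [-1.38, 1.24], [0.06, 2.45], [-1.56, 4.7], [0.09, 2.05], [-2.69, 2.69]. Speed limits (rad/s): [2.57, 2.57, 3.14, 3.14, 3.14, 3.14, 3.14].

### API

Orientations are given as a rotation vector (axis times angle).
In Python, from bench import ctrl gives the robot as it stands.
- The arm moves only by the tool send_rows, never from a script. Its argument "steps" is a list of rows, each an object of numbers: "tx", "ty", "tz": the shift along the tool's x, y, z in units of 60 mm (1.0 is 60 mm); "turn": the turn about the tool's z in units of 8 degrees (1.0 is 8 degrees); "grip": the opening, from 0 (shut) to 1 (fully open). A call has 1 to 12 rows; each row shifts and turns the commanded pose from where the row before left it, along the tool's axes as they then stand; what a row does not reach is not made up. A row lasts 1/8 s, in which the tool goes at most 62.5 mm and 10.7 degrees, less where a joint would pass 70% of its speed; a pose out of reach is approached as far as the arm can. A call is refused whole if a number of a shift passes 1 or a number of a turn 1, either way. A call with a gripper value outside its range is refused whole. The fingers move at their own pace and stop on an object; "newtons" is the grip in N (left out, the last holds). Time passes only in rows, so rows that do not move let the fingers close. It gives the time, the measured TCP pose, the force, the opening and the grip force at its end, in the units of the state.
- ctrl.get_state(): the state, without advancing time (a new reading comes with each control period).
- ctrl.get_image(name): name is "scene" or "top"; returns a dict with "pixels" (400x640x3 uint8, red, green, blue), "K" (3x3 intrinsics, pixels), "dist" ([k1, k2, p1, p2, k3] as OpenCV has them; the pictures are not rectified), "cam_to_world" (4x4, takes a point from camera to world coordinates). Camera axes: x right, y down, z forward; pixel columns grow to the right and rows downward; lengths in m; the calibration is good to about 2 mm. A picture is of the moment at which its call begins. There is no depth.
- ctrl.close_job(): hands the job in; it is judged then, once.
The state is a dict: "time": time; "joint_positions": joint angles; "qd": joint speeds; "joint_torque": joint torques, N m; "position": TCP position; "tool_rot": TCP orientation; "ft_force": force on the tool from outside, world axes, zero at the start; "torque": the same for the moment, N m; "grip_width": opening from 0.0 (shut) to 1.0 (fully open); "grip_force": force on a finger pad.
Only numpy, scipy, OpenCV 4.12 (cv2) and the standard library are available. Lean on these libraries where they do the work, as an engineer would, in place of code of your own. Each camera call takes 0.05 s, during which the arm holds its last target. There are 200 camera calls.

## Working session

There is one attempt and no reset: what is moved stays moved. The work goes in short steps, Python scripts to look and compute and a tool call to move; the robot and the scene stay as the last step left them, time stands still between calls to the robot, and variables do not carry over. Pictures are saved under pics/ and viewed, at most 14 in all, crops included, and the job is handed in when it is done.

Besides the shell and the picture viewer there is one more tool, called after "Request:" by a JSON object that holds its "fn" and its "kwargs", one argument or row to a line. send_rows: Moves the arm, as the interface text tells. Its arguments: {"type":"object","properties":{"steps":{"type":"array"},"newtons":{"type":"number"}},"required":["steps"]}

```bash
mkdir -p pics; ls
cat > h.py <<'E'
import numpy as np, cv2
from bench import ctrl
def shot(n,save=None):
    im=ctrl.get_image(n)
    if save: cv2.imwrite(save,cv2.cvtColor(np.asarray(im["pixels"]),cv2.COLOR_RGB2BGR))
    return im
def cast(im,uv,z):
    p=cv2.undistortPoints(np.array(uv,float).reshape(-1,1,2),np.array(im["K"],float),np.array(im["dist"],float)).reshape(-1,2)
    T=np.array(im["cam_to_world"]); d=np.c_[p,np.ones(len(p))]@T[:3,:3].T; o=T[:3,3]
    return o+d*((z-o[2])/d[:,2:3])
def proj(im,P):
    T=np.linalg.inv(np.array(im["cam_to_world"]))
    return cv2.projectPoints(np.array(P,float).reshape(-1,1,3),cv2.Rodrigues(T[:3,:3])[0],T[:3,3],np.array(im["K"],float),np.array(im["dist"],float))[0].reshape(-1,2)
E
python3 - <<'E'
from h import *
for n in("scene","top"):
    im=shot(n,f"pics/{n}0.png"); print(n,np.round(im["cam_to_world"],3).tolist(),np.round(im["K"],1).tolist())
print(ctrl.get_state())
E
```

```text
pics
scene [[0.776, 0.46, -0.43, 1.049], [0.63, -0.564, 0.534, -0.57], [0.003, -0.686, -0.728, 0.909], [0.0, 0.0, 0.0, 1.0]] [[411.6, 0.0, 320.2], [0.0, 411.6, 198.7], [0.0, 0.0, 1.0]]
top [[-0.015, -0.988, 0.154, 0.352], [-1.0, 0.018, 0.017, 0.045], [-0.02, -0.154, -0.988, 1.271], [0.0, 0.0, 0.0, 1.0]] [[429.8, 0.0, 324.0], [0.0, 429.8, 202.0], [0.0, 0.0, 1.0]]
{'time': 0.1, 'joint_positions': array([ 1.33409192,  0.32174332, -0.07010583,  1.45154535,  0.02260117,
        1.37084126, -0.05688579]), 'qd': array([-0.00052055, -0.00215281,  0.00059308, -0.00193006,  0.00196794,
       -0.00148623,  0.00025208]), 'joint_torque': array([-1.70892613e-04, -4.92569339e+01, -4.05866643e-01, -3.13398135e+01,
       -6.41639926e-02,  3.94742901e-02,  5.57716101e-05]), 'position': array([ 0.16116489, -0.62920378,  0.2355785 ]), 'tool_rot': array([-3.11520164e+00, -3.92812240e-01,  4.83155310e-04]), 'ft_force': array([-0.63374692,  0.11998659,  0.69161309]), 'torque': array([-0.01544097, -0.03131818,  0.01157912]), 'grip_force': 0.0, 'grip_width': 1.0023754826280737}
```

View pics/top0.png

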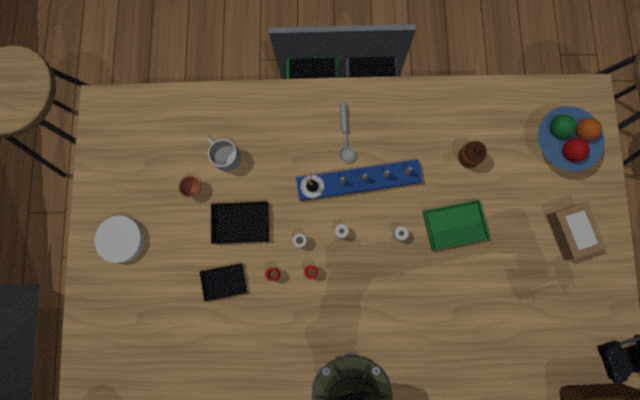

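View pics/scene0.png

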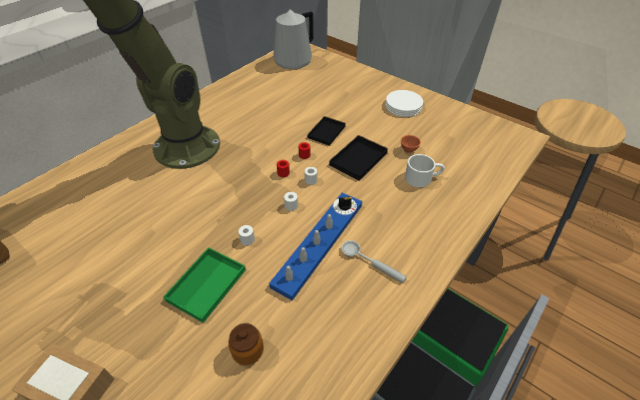

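The overview shows three white sleeves, in top view at (300,241), (342,231) and (401,234). The red look-alikes are at (273,274) and (311,271). The rail runs from (298,187) to (422,170) with the dial at (312,186). The large black tray is at (240,222) and the green tray at (456,225).

Run:
```python
import cv2,numpy as np
t=cv2.imread("pics/top0.png");s=cv2.imread("pics/scene0.png")
a=cv2.resize(t[150:260,280:440],None,fx=5,fy=5,interpolation=cv2.INTER_CUBIC)
b=cv2.resize(s[150:300,220:380],None,fx=5,fy=4,interpolation=cv2.INTER_CUBIC)
cv2.imwrite("pics/c1.png",a);cv2.imwrite("pics/c2.png",b)
```

```text
(no output)
```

View pics/c1.png

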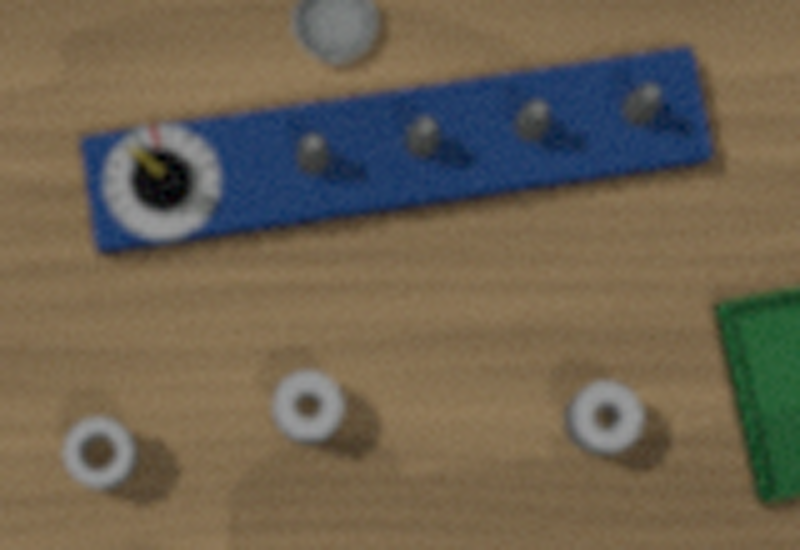

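View pics/c2.png

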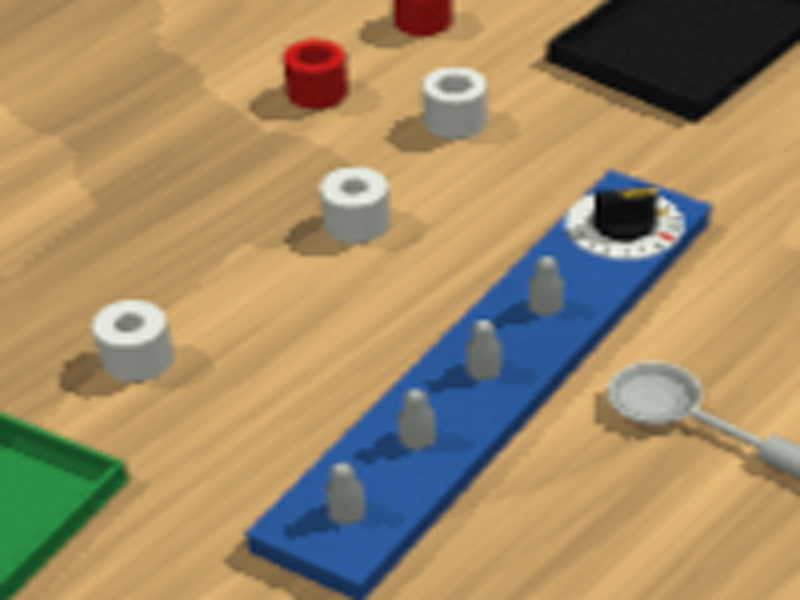

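Run:
```python
from h import *
T=shot("top");S=shot("scene")
c1=lambda l:[(280+(x+.5)/5-.5,150+(y+.5)/5-.5) for x,y in l]
c2=lambda l:[(220+(x+.5)/5-.5,150+(y+.5)/4-.5) for x,y in l]
def both(n,a,b,z):
    A=cast(T,a,z);B=cast(S,b,z)
    for i in range(len(a)): print(n,i,np.round(A[i]*1e3,1)[:2],np.round(B[i]*1e3,1)[:2])
    return (A+B)/2
both("sleeve",c1([(98,452),(308,405),(606,415)]),c2([(455,82),(354,187),(130,322)]),.042)
p=both("tip",c1([(312,140),(426,122),(541,104),(654,88)]),c2([(547,260),(484,323),(415,392),(342,467)]),.072)
d=both("disc",c1([(163,183)]),c2([(625,222)]),.026)
c=both("corner",c1([(83,135),(692,47),(716,160),(100,252)]),c2([(710,205),(362,590),(250,537),(608,172)]),.024)
v=p[0]-p[3];print("len",np.linalg.norm(v[:2]),"yaw",np.arctan2(v[1],v[0])-np.pi/2, c.mean(0))
# masks
for nm,im in(("top",T),("scene",S)):
    h=cv2.cvtColor(im["pixels"],cv2.COLOR_RGB2HSV)
    for col,m in(("blue",cv2.inRange(h,(100,120,40),(125,255,255))),("green",cv2.inRange(h,(50,100,30),(85,255,255))),("black",cv2.inRange(h,(0,0,0),(180,255,28)))):
        cs=cv2.findContours(m,0,2)[0]
        for k in sorted(cs,key=cv2.contourArea)[-4:]:
            if cv2.contourArea(k)<500: continue
            r=cv2.boxPoints(cv2.minAreaRect(k)); w=cast(im,r,.022)
            if abs(w.mean(0)[1])<.5 and .3<w.mean(0)[0]<.75: print(nm,col,cv2.contourArea(k),np.round(w[:,:2]*1e3).tolist(),np.round(w.mean(0)[:2]*1e3))
```

```text
sleeve 0 [435.7 139.1] [436.2 141.8]
sleeve 1 [460.7  18.5] [462.8  18.6]
sleeve 2 [ 452.  -151.5] [ 453.3 -151.5]
tip 0 [609.1  13.7] [609.1  13.4]
tip 1 [618.4 -51.4] [617.4 -50.1]
tip 2 [ 627.7 -117.2] [ 625.7 -114.9]
tip 3 [ 635.8 -182. ] [ 634.9 -179.6]
disc 0 [594.7 101. ] [597.5 102.9]
corner 0 [625.  148.3] [625.1 149.6]
corner 1 [ 671.8 -214.9] [ 677.9 -216.6]
corner 2 [ 603.  -225.7] [ 610.5 -224.1]
corner 3 [554.5 138.6] [558.2 138.7]
len 0.19617761475647902 yaw 0.1342622295036504 [ 0.61573922 -0.03827259  0.024     ]
top blue 2087.0 [[630.0, 87.0], [671.0, -216.0], [603.0, -223.0], [563.0, 78.0]] [617. -68.]
top green 2248.0 [[517.0, -221.0], [549.0, -395.0], [432.0, -410.0], [401.0, -239.0]] [ 475. -316.]
top black 1126.0 [[349.0, 432.0], [371.0, 309.0], [290.0, 293.0], [269.0, 414.0]] [320. 362.]
top black 2063.0 [[547.0, 404.0], [552.0, 235.0], [438.0, 230.0], [433.0, 396.0]] [492. 316.]
scene blue 2550.0 [[608.0, -230.0], [543.0, 160.0], [634.0, 146.0], [681.0, -229.0]] [617. -38.]
scene green 3035.5 [[436.0, -414.0], [386.0, -223.0], [530.0, -226.0], [563.0, -408.0]] [ 479. -318.]
scene black 538.5 [[301.0, 282.0], [263.0, 447.0], [364.0, 418.0], [394.0, 262.0]] [331. 352.]
scene black 1300.5 [[444.0, 223.0], [424.0, 450.0], [559.0, 394.0], [566.0, 184.0]] [498. 312.]
```

```bash
cat >> h.py <<'E'
def st():
    s=ctrl.get_state();r=cv2.Rodrigues(np.array(s["tool_rot"]))[0]
    print("t%.1f"%s["time"],"pos",np.round(s["position"]*1e3,1),"psi deg %.1f"%np.degrees(np.arctan2(r[1,0],r[0,0])),"tilt %.3f"%r[2,2],"F",np.round(s["ft_force"],1),"grip %.3f %.1f"%(s["grip_width"],s["grip_force"]),"q1,7",np.round(s["joint_positions"][[0,6]],2)); return s
def go(x,y,z,psi=None,pos=None):
    """deltas in tool units; translation expressed for the tool's present axes, turn done separately"""
    s=ctrl.get_state();r=cv2.Rodrigues(np.array(s["tool_rot"]))[0]
    d=r.T@(np.array([x,y,z])/1e3-s["position"])/.06
    p=np.arctan2(r[1,0],r[0,0]); t=0 if psi is None else -np.degrees((psi-p+np.pi)%(2*np.pi)-np.pi)/8
    print("units tx,ty,tz",np.round(d,2),"turn",round(t,2))
def dial(T=None,S=None):
    for n,im in(("top",T or shot("top")),("scene",S or shot("scene"))):
        h=cv2.cvtColor(im["pixels"],cv2.COLOR_RGB2HSV)
        c=proj(im,[[.5972,.1023,.055]])[0]
        m=cv2.inRange(h,(20,110,70),(34,255,255)); k=np.zeros_like(m);cv2.circle(k,(int(c[0]),int(c[1])),12,255,-1)
        yx=np.argwhere(m&k); 
        if len(yx)<3: print(n,"no yellow",len(yx));continue
        w=cast(im,yx[:,::-1],.056)[:,:2]
        q=w.mean(0)-[.5972,.1023]; print(n,len(yx),"centroid",np.round(w.mean(0)*1e3,1),"angle via axis %.3f"%(np.arctan2(q[1],q[0])-.134), "rel",np.round((w-[.5972,.1023])*1e3).tolist())
E
python3 - <<'E'
from h import *
dial(); st(); go(540,60,235)
E
```

```text
top 9 centroid [601.4 107.8] angle via axis 0.783 rel [[10.0, 9.0], [7.0, 9.0], [7.0, 6.0], [4.0, 9.0], [4.0, 6.0], [4.0, 4.0], [1.0, 4.0], [1.0, 1.0], [-2.0, 1.0]]
scene 15 centroid [604.6 106.2] angle via axis 0.354 rel [[2.0, 7.0], [4.0, 9.0], [7.0, 11.0], [9.0, 13.0], [-2.0, -1.0], [0.0, 1.0], [2.0, 2.0], [4.0, 4.0], [7.0, 6.0], [9.0, 8.0], [11.0, 10.0], [2.0, -3.0], [5.0, -1.0], [25.0, -4.0], [27.0, -3.0]]
t0.3 pos [ 161.3 -629.5  236.2] psi deg 14.4 tilt -1.000 F [ 1.  -0.2  0.9] grip 1.001 0.0 q1,7 [ 1.33 -0.06]
units tx,ty,tz [ 8.97 -9.57  0.03] turn 0
```

Request:
{"fn": "send_rows", "kwargs": {
  "steps": [
    {"turn": -1},
    {"turn": -1},
    {"turn": -1},
    {"turn": -0.95},
    {"tx": 0.5, "ty": -0.11},
    {"tx": 0.7, "ty": -0.16},
    {"tx": 0.7, "ty": -0.16},
    {"tx": 0.7, "ty": -0.16},
    {"tx": 0.7, "ty": -0.16},
    {"tx": 0.7, "ty": -0.16},
    {"tx": 0.7, "ty": -0.16},
    {"tx": 0.7, "ty": -0.16}
  ]
}}

```text
validation failed for argument at $.st...
```

Request:
{"fn": "send_rows", "kwargs": {
  "steps": [
    {"tx": 0.7, "ty": -0.16},
    {"tx": 0.7, "ty": -0.16},
    {"tx": 0.7, "ty": -0.16},
    {"tx": 0.7, "ty": -0.16},
    {"tx": 0.7, "ty": -0.16},
    {"tx": 0.7, "ty": -0.16},
    {"tx": 0.7, "ty": -0.16},
    {"tx": 0.7, "ty": -0.16},
    {"tx": 0.7, "ty": -0.16},
    {"tx": 0.7, "ty": -0.16},
    {"tx": 0.7, "ty": -0.16},
    {}
  ]
}}

```text
validation failed for argument at $.st...
```

Run:
```python
from h import *
st(); go(597.2,102.3,150)
```

```text
t0.3 pos [ 161.3 -629.5  236.2] psi deg 14.4 tilt -1.000 F [ 1.  -0.2  0.9] grip 1.001 0.0 q1,7 [ 1.33 -0.06]
units tx,ty,tz [ 10.07 -10.01   1.44] turn 0
```

Request:
{"fn": "send_rows", "kwargs": {
  "steps": [
    {"tx": 0, "ty": 0, "tz": 0, "turn": -0.9, "grip": 1}
  ]
}}

```text
time: 0.42
position: [0.1613, -0.6296, 0.2364]
tool_rot: [-3.085, -0.593, 0.0]
ft_force: [0.1, -0.9, 0.0]
grip_width: 0.999
grip_force: 0.0
```

Request:
{"fn": "send_rows", "kwargs": {
  "steps": [
    {"tx": 0, "ty": 0, "tz": 0, "turn": -1, "grip": 1},
    {"tx": 0, "ty": 0, "tz": 0, "turn": -1, "grip": 1},
    {"tx": 0, "ty": 0, "tz": 0, "turn": -1, "grip": 1},
    {"tx": 0.5, "ty": -0.11, "tz": 0, "turn": 0, "grip": 1},
    {"tx": 0.7, "ty": -0.16, "tz": 0, "turn": 0, "grip": 1},
    {"tx": 0.7, "ty": -0.16, "tz": 0, "turn": 0, "grip": 1},
    {"tx": 0.7, "ty": -0.16, "tz": 0, "turn": 0, "grip": 1},
    {"tx": 0.7, "ty": -0.16, "tz": 0, "turn": 0, "grip": 1},
    {"tx": 0.7, "ty": -0.16, "tz": 0, "turn": 0, "grip": 1},
    {"tx": 0.7, "ty": -0.16, "tz": 0, "turn": 0, "grip": 1},
    {"tx": 0.7, "ty": -0.16, "tz": 0, "turn": 0, "grip": 1},
    {"tx": 0.7, "ty": -0.16, "tz": 0, "turn": 0, "grip": 1}
  ]
}}

```text
time: 1.92
position: [0.3586, -0.3087, 0.2367]
tool_rot: [2.896, 1.216, 0.0]
ft_force: [0.0, -0.3, 0.2]
grip_width: 1.002
grip_force: 0.0
```

Request:
{"fn": "send_rows", "kwargs": {
  "steps": [
    {"tx": 0.7, "ty": -0.16, "tz": 0, "turn": 0, "grip": 1},
    {"tx": 0.7, "ty": -0.16, "tz": 0, "turn": 0, "grip": 1},
    {"tx": 0.7, "ty": -0.16, "tz": 0, "turn": 0, "grip": 1},
    {"tx": 0.7, "ty": -0.16, "tz": 0, "turn": 0, "grip": 1},
    {"tx": 0.7, "ty": -0.16, "tz": 0, "turn": 0, "grip": 1},
    {"tx": 0.7, "ty": -0.16, "tz": 0, "turn": 0, "grip": 1},
    {"tx": 0.7, "ty": -0.16, "tz": 0, "turn": 0, "grip": 1},
    {"tx": 0.7, "ty": -0.16, "tz": 0, "turn": 0, "grip": 1},
    {"tx": 0.7, "ty": -0.16, "tz": 0, "turn": 0, "grip": 1},
    {"tx": 0.7, "ty": -0.16, "tz": 0, "turn": 0, "grip": 1},
    {"tx": 0.7, "ty": -0.16, "tz": 0, "turn": 0, "grip": 1},
    {"tx": 0, "ty": 0, "tz": 0, "turn": 0, "grip": 0.5}
  ]
}}

```text
time: 3.42
position: [0.6061, 0.0983, 0.2361]
tool_rot: [-2.89, -1.224, -0.001]
ft_force: [0.3, 0.1, -0.5]
grip_width: 0.951
grip_force: 0.0
```

Run:
```python
from h import *
st(); go(597.2,102.3,150)
```

```text
t3.4 pos [606.1  98.3 236.1] psi deg 45.9 tilt -1.000 F [ 0.3  0.1 -0.5] grip 0.951 0.0 q1,7 [ 0.46 -1.16]
units tx,ty,tz [-0.06 -0.15  1.44] turn 0
```

Request:
{"fn": "send_rows", "kwargs": {
  "steps": [
    {"tx": -0.06, "ty": -0.15, "tz": 0.4, "turn": 0, "grip": 0.5},
    {"tx": 0, "ty": 0, "tz": 0.6, "turn": 0, "grip": 0.5},
    {"tx": 0, "ty": 0, "tz": 0.6, "turn": 0, "grip": 0.5},
    {"tx": 0, "ty": 0, "tz": 0.5, "turn": 0, "grip": 0.5},
    {"tx": 0, "ty": 0, "tz": 0.3, "turn": 0, "grip": 0.5},
    {"tx": 0, "ty": 0, "tz": 0.2, "turn": 0, "grip": 0.5},
    {"tx": 0, "ty": 0, "tz": 0, "turn": 0, "grip": 0.5},
    {"tx": 0, "ty": 0, "tz": 0, "turn": 0, "grip": 0.5}
  ]
}}

```text
time: 4.42
position: [0.5978, 0.0978, 0.0816]
tool_rot: [2.896, 1.216, 0.003]
ft_force: [-0.2, 0.7, -0.5]
grip_width: 0.499
grip_force: 0.0
```

Run:
```python
from h import *
st(); go(597.2,102.3,48.5)
```

```text
t4.4 pos [597.8  97.8  81.6] psi deg 45.6 tilt -1.000 F [-0.2  0.7 -0.5] grip 0.499 0.0 q1,7 [ 0.42 -1.24]
units tx,ty,tz [ 0.05 -0.06  0.55] turn 0
```

Request:
{"fn": "send_rows", "kwargs": {
  "steps": [
    {"tx": 0.05, "ty": -0.06, "tz": 0, "turn": 0, "grip": 0.5},
    {"tx": 0, "ty": 0, "tz": 0.25, "turn": 0, "grip": 0.5},
    {"tx": 0, "ty": 0, "tz": 0.2, "turn": 0, "grip": 0.5},
    {"tx": 0, "ty": 0, "tz": 0.1, "turn": 0, "grip": 0.5},
    {"tx": 0, "ty": 0, "tz": 0, "turn": 0, "grip": 0.5}
  ]
}}

```text
time: 5.05
position: [0.596, 0.1021, 0.0466]
tool_rot: [-2.896, -1.216, 0.002]
ft_force: [1.4, -0.8, -0.1]
grip_width: 0.498
grip_force: 0.0
```

Run:
```python
from h import *
st(); go(597.2,102.3,48.5); shot("scene","pics/s1.png")
a=cv2.imread("pics/s1.png");cv2.imwrite("pics/s1c.png",cv2.resize(a[130:280,260:440],None,fx=4,fy=4,interpolation=2))
```

```text
t5.0 pos [596.  102.1  46.6] psi deg 45.6 tilt -1.000 F [ 1.4 -0.8 -0.1] grip 0.498 0.0 q1,7 [ 0.39 -1.27]
units tx,ty,tz [ 0.02  0.01 -0.03] turn 0
```

View pics/s1c.png

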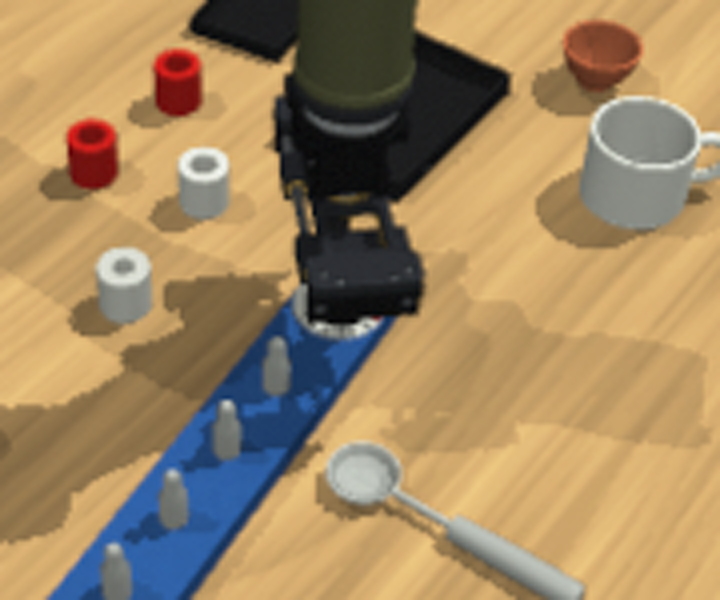

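The gripper straddles the knob at the dial, crop (345,280), and nothing else has been disturbed. Next I'll grip the bar.

Request:
{"fn": "send_rows", "kwargs": {
  "steps": [
    {"tx": 0.02, "ty": 0, "tz": -0.04, "turn": 0, "grip": 0.5},
    {"tx": 0, "ty": 0, "tz": 0, "turn": 0, "grip": 0.05},
    {"tx": 0, "ty": 0, "tz": 0, "turn": 0, "grip": 0.05},
    {"tx": 0, "ty": 0, "tz": 0, "turn": 0, "grip": 0.05},
    {"tx": 0, "ty": 0, "tz": 0, "turn": 0, "grip": 0.05},
    {"tx": 0, "ty": 0, "tz": 0, "turn": 0, "grip": 0.05},
    {"tx": 0, "ty": 0, "tz": 0, "turn": 0, "grip": 0.05},
    {"tx": 0, "ty": 0, "tz": 0, "turn": 0, "grip": 0.05}
  ],
  "newtons": 10
}}

```text
time: 6.1
position: [0.5976, 0.1029, 0.05]
tool_rot: [2.896, 1.216, 0.0]
ft_force: [1.0, -0.8, -0.3]
grip_width: 0.139
grip_force: 10.0
```

Run:
```python
from h import *
st(); go(597.2,102.3,48.5,.134)
```

```text
t6.1 pos [597.6 102.9  50. ] psi deg 45.6 tilt -1.000 F [ 1.  -0.8 -0.3] grip 0.139 10.0 q1,7 [ 0.39 -1.27]
units tx,ty,tz [-0.01  0.    0.02] turn 4.74
```

Gripped: the opening of 0.139 is 12.1 mm, which matches the bar. I'll turn it to zero and release.

Request:
{"fn": "send_rows", "kwargs": {
  "steps": [
    {"tx": 0, "ty": 0, "tz": 0, "turn": 0.6, "grip": 0.05},
    {"tx": 0, "ty": 0, "tz": 0, "turn": 0.9, "grip": 0.05},
    {"tx": 0, "ty": 0, "tz": 0, "turn": 0.9, "grip": 0.05},
    {"tx": 0, "ty": 0, "tz": 0, "turn": 0.9, "grip": 0.05},
    {"tx": 0, "ty": 0, "tz": 0, "turn": 0.8, "grip": 0.05},
    {"tx": 0, "ty": 0, "tz": 0, "turn": 0.64, "grip": 0.05},
    {"tx": 0, "ty": 0, "tz": 0, "turn": 0, "grip": 0.05},
    {"tx": 0, "ty": 0, "tz": 0, "turn": 0, "grip": 0.05},
    {"tx": 0, "ty": 0, "tz": 0, "turn": 0, "grip": 0.05}
  ]
}}

```text
time: 7.22
position: [0.5977, 0.1026, 0.05]
tool_rot: [3.134, 0.21, 0.001]
ft_force: [2.3, -2.7, -0.0]
grip_width: 0.139
grip_force: 10.0
```

Run:
```python
from h import *
st(); go(597.2,102.3,48.5,.134)
```

```text
t7.2 pos [597.7 102.6  50. ] psi deg 7.7 tilt -1.000 F [ 2.3 -2.7 -0. ] grip 0.139 10.0 q1,7 [ 0.3  -1.88]
units tx,ty,tz [-0.01  0.    0.02] turn -0.0
```

Request:
{"fn": "send_rows", "kwargs": {
  "steps": [
    {"tx": 0, "ty": 0, "tz": 0, "turn": 0, "grip": 0.4},
    {"tx": 0, "ty": 0, "tz": 0, "turn": 0, "grip": 0.4},
    {"tx": 0, "ty": 0, "tz": 0, "turn": 0, "grip": 0.4},
    {"tx": 0, "ty": 0, "tz": 0, "turn": 0, "grip": 0.4},
    {"tx": 0, "ty": 0, "tz": -0.3, "turn": 0, "grip": 0.4},
    {"tx": 0, "ty": 0, "tz": -0.6, "turn": 0, "grip": 0.4},
    {"tx": 0, "ty": 0, "tz": -0.6, "turn": 0, "grip": 0.4},
    {"tx": 0, "ty": 0, "tz": -0.6, "turn": 0, "grip": 0.5},
    {"tx": -0.5, "ty": 0, "tz": -0.2, "turn": 0, "grip": 0.6},
    {"tx": -0.7, "ty": 0, "tz": 0, "turn": 0, "grip": 0.7},
    {"tx": -0.7, "ty": 0, "tz": 0, "turn": 0, "grip": 0.8},
    {"tx": -0.5, "ty": 0, "tz": 0, "turn": 0, "grip": 0.9}
  ]
}}

```text
time: 8.72
position: [0.4533, 0.0842, 0.189]
tool_rot: [3.133, 0.211, 0.002]
ft_force: [-0.4, -0.3, 0.2]
grip_width: 0.828
grip_force: 0.0
```

Request:
{"fn": "send_rows", "kwargs": {
  "steps": [
    {"tx": 0, "ty": 0, "tz": 0, "turn": -0.6, "grip": 0.9},
    {"tx": 0, "ty": 0, "tz": 0, "turn": -1, "grip": 0.9},
    {"tx": 0, "ty": 0, "tz": 0, "turn": -1, "grip": 0.9},
    {"tx": 0, "ty": 0, "tz": 0, "turn": -1, "grip": 0.9},
    {"tx": 0, "ty": 0, "tz": 0, "turn": -1, "grip": 0.9},
    {"tx": 0, "ty": 0, "tz": 0, "turn": -1, "grip": 0.9},
    {"tx": 0, "ty": 0, "tz": 0, "turn": -1, "grip": 0.9},
    {"tx": 0, "ty": 0, "tz": 0, "turn": -1, "grip": 0.9},
    {"tx": 0, "ty": 0, "tz": 0, "turn": -1, "grip": 0.9},
    {"tx": 0, "ty": 0, "tz": 0, "turn": -1, "grip": 0.9},
    {"tx": 0, "ty": 0, "tz": 0, "turn": -1, "grip": 0.9},
    {"tx": 0, "ty": 0, "tz": 0, "turn": -0.65, "grip": 0.9}
  ]
}}

```text
time: 10.22
position: [0.4549, 0.0845, 0.1892]
tool_rot: [2.062, 2.368, 0.001]
ft_force: [0.1, 0.1, 0.3]
grip_width: 0.904
grip_force: 0.0
```

```bash
cat >> h.py <<'E'
def sleeves(top=None,z=.042,pr=True):
    """white ring blobs: bore/top-face centre in top view, cast at z"""
    out=[]
    for n in("top","scene"):
        im=shot(n);h=cv2.cvtColor(im["pixels"],cv2.COLOR_RGB2HSV)
        m=cv2.inRange(h,(0,0,95 if n=="top" else 125),(180,60,255))
        for c in cv2.findContours(m,0,2)[0]:
            A=cv2.contourArea(c)
            if not 50<A<500 or len(c)<6: continue
            M=cv2.moments(c);uv=(M["m10"]/M["m00"],M["m01"]/M["m00"])
            w=cast(im,[uv],z/2 if n=="scene" else z*.9)[0]
            if .3<w[0]<.8 and abs(w[1])<.5: print(n,A,np.round(uv,1),np.round(w[:2]*1e3,1))
E
python3 - <<'E'
from h import *
st(); dial(); sleeves(); shot("scene","pics/s2.png"); shot("top","pics/t2.png")
E
```

```text
t10.2 pos [454.9  84.5 189.2] psi deg 97.9 tilt -1.000 F [0.1 0.1 0.3] grip 0.904 0.0 q1,7 [ 0.46 -0.08]
top 9 centroid [602.6 102.6] angle via axis -0.077 rel [[13.0, 1.0], [10.0, 3.0], [10.0, 1.0], [7.0, 1.0], [4.0, 1.0], [4.0, -2.0], [1.0, 1.0], [1.0, -2.0], [-2.0, 1.0]]
scene 16 centroid [609.3  99.9] angle via axis -0.329 rel [[-2.0, -1.0], [0.0, 1.0], [2.0, 2.0], [2.0, -3.0], [5.0, -1.0], [7.0, 1.0], [9.0, 3.0], [11.0, 5.0], [9.0, -2.0], [11.0, -0.0], [13.0, 1.0], [16.0, 3.0], [18.0, 0.0], [29.0, -15.0], [31.0, -14.0], [32.0, -18.0]]
top 171.0 [400.5 233.1] [ 451.1 -151.4]
top 73.0 [343.9 230.3] [461.8  10.6]
top 90.5 [310.1 178.8] [614.5 106.4]
top 377.5 [345.1 139.2] [732.9   1. ]
scene 407.5 [368.4 258. ] [754.9  -3.9]
scene 234.0 [246.  234.5] [ 450.8 -151.2]
scene 131.0 [343.4 207.5] [597.7  97. ]
scene 198.0 [290.7 200.6] [461.   20.5]
scene 156.0 [310.9 175. ] [436.5 142.5]
```

Run:
```python
from h import *
import cv2
t=cv2.imread("pics/t2.png");s=cv2.imread("pics/s2.png")
cv2.imwrite("pics/c3.png",np.hstack([cv2.resize(t[160:210,285:335],None,fx=8,fy=8,interpolation=2),cv2.resize(s[180:230,320:370],None,fx=8,fy=8,interpolation=2)]))
go(436.2,141.5,100); go(436.2,141.5,30)
```

```text
units tx,ty,tz [ 0.99 -0.18  1.47] turn 0
units tx,ty,tz [ 0.99 -0.18  2.64] turn 0
```

View pics/c3.png

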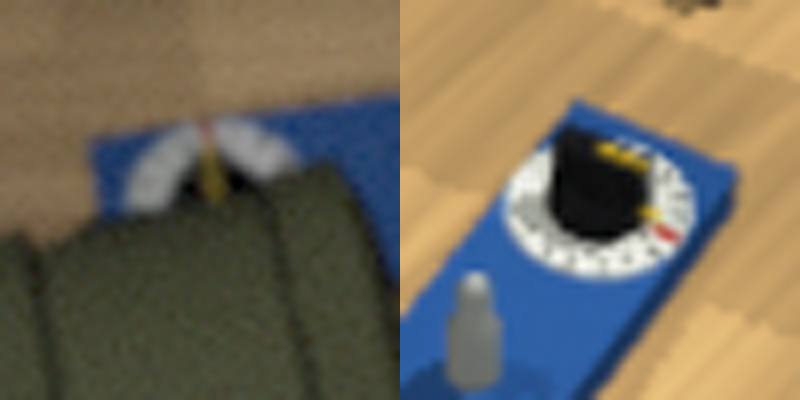

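The yellow pointer, crop (210,175), lines up with the red mark at (207,130), so the dial reads zero. Next is the first sleeve.

Request:
{"fn": "send_rows", "kwargs": {
  "steps": [
    {"tx": 0.5, "ty": -0.09, "tz": 0, "turn": 0, "grip": 0.9},
    {"tx": 0.49, "ty": -0.09, "tz": 0, "turn": 0, "grip": 0.9},
    {"tx": 0, "ty": 0, "tz": 0.6, "turn": 0, "grip": 0.9},
    {"tx": 0, "ty": 0, "tz": 0.6, "turn": 0, "grip": 0.9},
    {"tx": 0, "ty": 0, "tz": 0.4, "turn": 0, "grip": 0.9},
    {"tx": 0, "ty": 0, "tz": 0, "turn": 0, "grip": 0.9},
    {"tx": 0, "ty": 0, "tz": 0, "turn": 0, "grip": 0.9}
  ]
}}

```text
time: 11.4
position: [0.4368, 0.1417, 0.0929]
tool_rot: [2.068, 2.364, 0.002]
ft_force: [0.7, -0.4, 1.1]
grip_width: 0.901
grip_force: 0.0
```

Run:
```python
from h import *
st();go(436.2,141.5,30)
```

```text
t11.4 pos [436.8 141.7  92.9] psi deg 97.6 tilt -1.000 F [ 0.7 -0.4  1.1] grip 0.901 0.0 q1,7 [ 0.37 -0.29]
units tx,ty,tz [-0.   -0.01  1.05] turn 0
```

Request:
{"fn": "send_rows", "kwargs": {
  "steps": [
    {"tx": 0, "ty": 0, "tz": 0.5, "turn": 0, "grip": 0.9},
    {"tx": 0, "ty": 0, "tz": 0.4, "turn": 0, "grip": 0.9},
    {"tx": 0, "ty": 0, "tz": 0.15, "turn": 0, "grip": 0.9},
    {"tx": 0, "ty": 0, "tz": 0, "turn": 0, "grip": 0.4},
    {"tx": 0, "ty": 0, "tz": 0, "turn": 0, "grip": 0.3},
    {"tx": 0, "ty": 0, "tz": 0, "turn": 0, "grip": 0.3},
    {"tx": 0, "ty": 0, "tz": 0, "turn": 0, "grip": 0.3},
    {"tx": 0, "ty": 0, "tz": 0, "turn": 0, "grip": 0.3},
    {"tx": 0, "ty": 0, "tz": 0, "turn": 0, "grip": 0.3},
    {"tx": 0, "ty": 0, "tz": 0, "turn": 0, "grip": 0.3}
  ],
  "newtons": 12
}}

```text
time: 12.65
position: [0.4363, 0.1414, 0.0292]
tool_rot: [2.068, 2.364, 0.0]
ft_force: [0.5, -0.1, 3.8]
grip_width: 0.462
grip_force: 12.0
```

Run:
```python
from h import *
st();go(609.3,13.1,150)
```

```text
t12.7 pos [436.3 141.4  29.2] psi deg 97.7 tilt -1.000 F [ 0.5 -0.1  3.8] grip 0.462 12.0 q1,7 [ 0.33 -0.38]
units tx,ty,tz [-2.5   2.57 -2.01] turn 0
```

Request:
{"fn": "send_rows", "kwargs": {
  "steps": [
    {"tx": 0, "ty": 0, "tz": -0.3, "turn": 0, "grip": 0.3},
    {"tx": 0, "ty": 0, "tz": -0.6, "turn": 0, "grip": 0.3},
    {"tx": 0, "ty": 0, "tz": -0.6, "turn": 0, "grip": 0.3},
    {"tx": 0, "ty": 0, "tz": -0.5, "turn": 0, "grip": 0.3},
    {"tx": -0.3, "ty": 0.3, "tz": 0, "turn": 0, "grip": 0.3},
    {"tx": -0.5, "ty": 0.5, "tz": 0, "turn": 0, "grip": 0.3},
    {"tx": -0.5, "ty": 0.5, "tz": 0, "turn": 0, "grip": 0.3},
    {"tx": -0.5, "ty": 0.5, "tz": 0, "turn": 0, "grip": 0.3},
    {"tx": -0.4, "ty": 0.5, "tz": 0, "turn": 0, "grip": 0.3},
    {"tx": -0.3, "ty": 0.27, "tz": 0, "turn": 0, "grip": 0.3},
    {"tx": 0, "ty": 0, "tz": 0, "turn": 0, "grip": 0.3},
    {"tx": 0, "ty": 0, "tz": 0, "turn": 0, "grip": 0.3}
  ]
}}

```text
time: 14.15
position: [0.608, 0.0144, 0.1493]
tool_rot: [-2.066, -2.365, -0.0]
ft_force: [-0.1, -0.2, -0.0]
grip_width: 0.462
grip_force: 12.0
```

Run:
```python
from h import *
st();go(609.3,13.1,116); S=shot("scene","pics/s3.png")
h=cv2.cvtColor(S["pixels"],cv2.COLOR_RGB2HSV);m=cv2.inRange(h,(0,0,125),(180,60,255))
print(proj(S,[[.6093,.0131,.12],[.6093,.0131,.162]]))
cv2.imwrite("pics/s3c.png",cv2.resize(cv2.imread("pics/s3.png")[120:280,260:400],None,fx=4,fy=3.75,interpolation=2))
```

```text
t14.2 pos [608.   14.4 149.3] psi deg 97.7 tilt -1.000 F [-0.1 -0.2 -0. ] grip 0.462 12.0 q1,7 [ 0.46 -0.1 ]
units tx,ty,tz [-0.03  0.02  0.56] turn 0
[[329.30809433 202.64590005]
 [329.62226941 191.41089764]]
```

View pics/s3c.png

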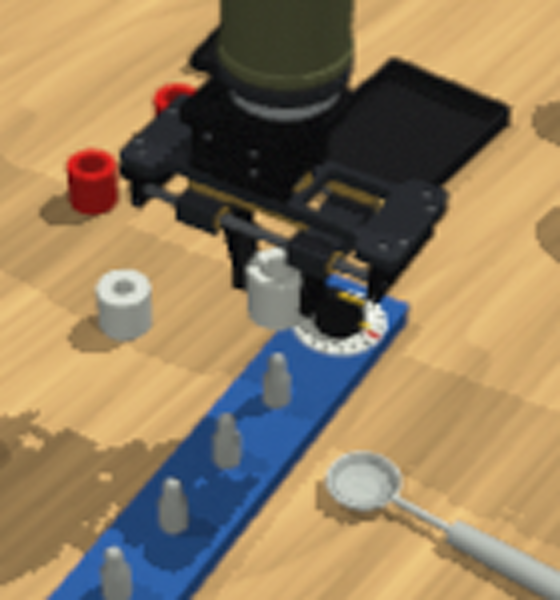

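The held sleeve, crop (274,288), is upright and directly over the first pin. Lowering in steps now.

Request:
{"fn": "send_rows", "kwargs": {
  "steps": [
    {"tx": -0.03, "ty": 0.02, "tz": 0.2, "turn": 0, "grip": 0.3},
    {"tx": 0, "ty": 0, "tz": 0.3, "turn": 0, "grip": 0.3},
    {"tx": 0, "ty": 0, "tz": 0.2, "turn": 0, "grip": 0.3},
    {"tx": 0, "ty": 0, "tz": 0.1, "turn": 0, "grip": 0.3},
    {"tx": 0, "ty": 0, "tz": 0.1, "turn": 0, "grip": 0.3},
    {"tx": 0, "ty": 0, "tz": 0.1, "turn": 0, "grip": 0.3},
    {"tx": 0, "ty": 0, "tz": 0, "turn": 0, "grip": 0.3}
  ]
}}

```text
time: 15.08
position: [0.6101, 0.0116, 0.0885]
tool_rot: [-2.068, -2.364, 0.001]
ft_force: [0.6, -0.4, 0.6]
grip_width: 0.462
grip_force: 12.0
```

Run:
```python
from h import *
st();go(609.3,13.1,53)
```

```text
t15.1 pos [610.1  11.6  88.5] psi deg 97.7 tilt -1.000 F [ 0.6 -0.4  0.6] grip 0.462 12.0 q1,7 [ 0.44 -0.13]
units tx,ty,tz [ 0.03 -0.01  0.59] turn 0
```

Request:
{"fn": "send_rows", "kwargs": {
  "steps": [
    {"tx": 0, "ty": 0, "tz": 0.1, "turn": 0, "grip": 0.3},
    {"tx": 0, "ty": 0, "tz": 0.1, "turn": 0, "grip": 0.3},
    {"tx": 0, "ty": 0, "tz": 0.05, "turn": 0, "grip": 0.3},
    {"tx": 0, "ty": 0, "tz": 0.02, "turn": 0, "grip": 0.3},
    {"tx": 0, "ty": 0, "tz": 0, "turn": 0, "grip": 0.3}
  ]
}}

```text
time: 15.7
position: [0.61, 0.0125, 0.0725]
tool_rot: [-2.067, -2.364, -0.0]
ft_force: [-1.0, 3.1, -0.9]
grip_width: 0.46
grip_force: 12.0
```

Run:
```python
from h import *
st();go(609.3,13.1,53)
```

```text
t15.7 pos [610.   12.5  72.5] psi deg 97.7 tilt -1.000 F [-1.   3.1 -0.9] grip 0.460 12.0 q1,7 [ 0.44 -0.14]
units tx,ty,tz [ 0.01 -0.01  0.33] turn 0
```

Request:
{"fn": "send_rows", "kwargs": {
  "steps": [
    {"tx": 0.01, "ty": 0, "tz": 0.1, "turn": 0, "grip": 0.3},
    {"tx": 0, "ty": 0, "tz": 0.1, "turn": 0, "grip": 0.3},
    {"tx": 0, "ty": 0, "tz": 0.07, "turn": 0, "grip": 0.3},
    {"tx": 0, "ty": 0, "tz": 0.04, "turn": 0, "grip": 0.3},
    {"tx": 0, "ty": 0, "tz": 0.02, "turn": 0, "grip": 0.3},
    {"tx": 0, "ty": 0, "tz": 0, "turn": 0, "grip": 0.3}
  ]
}}

```text
time: 16.45
position: [0.61, 0.0132, 0.0534]
tool_rot: [-2.067, -2.365, -0.0]
ft_force: [-4.2, 5.2, 6.0]
grip_width: 0.462
grip_force: 12.0
```

Run:
```python
from h import *
st();go(609.3,13.1,53)
```

```text
t16.4 pos [610.   13.2  53.4] psi deg 97.7 tilt -1.000 F [-4.2  5.2  6. ] grip 0.462 12.0 q1,7 [ 0.43 -0.15]
units tx,ty,tz [-0.   -0.01  0.01] turn 0
```

Request:
{"fn": "send_rows", "kwargs": {
  "steps": [
    {"tx": 0, "ty": 0, "tz": 0, "turn": 0, "grip": 0.8},
    {"tx": 0, "ty": 0, "tz": 0, "turn": 0, "grip": 0.8},
    {"tx": 0, "ty": 0, "tz": 0, "turn": 0, "grip": 0.8},
    {"tx": 0, "ty": 0, "tz": 0, "turn": 0, "grip": 0.8},
    {"tx": 0, "ty": 0, "tz": -0.4, "turn": 0, "grip": 0.8},
    {"tx": 0, "ty": 0, "tz": -0.6, "turn": 0, "grip": 0.9},
    {"tx": 0, "ty": 0, "tz": -0.6, "turn": 0, "grip": 0.9},
    {"tx": 0, "ty": -0.5, "tz": 0, "turn": 0, "grip": 0.9},
    {"tx": 0, "ty": -0.7, "tz": 0, "turn": 0, "grip": 0.9},
    {"tx": 0.1, "ty": -0.7, "tz": 0, "turn": 0, "grip": 0.9},
    {"tx": 0, "ty": -0.5, "tz": 0, "turn": 0, "grip": 0.9},
    {"tx": 0, "ty": 0, "tz": 0, "turn": 0, "grip": 0.9}
  ]
}}

```text
time: 17.95
position: [0.4651, -0.0019, 0.1489]
tool_rot: [2.068, 2.362, -0.003]
ft_force: [0.4, 0.8, -0.7]
grip_width: 0.899
grip_force: 0.0
```

Run:
```python
from h import *
st();sleeves();go(461.5,19,100);go(461.5,19,30); S=shot("scene","pics/s4.png")
cv2.imwrite("pics/s4c.png",cv2.resize(cv2.imread("pics/s4.png")[120:300,200:400],None,fx=3.5,fy=3.2,interpolation=2))
```

```text
t17.9 pos [465.1  -1.9 148.9] psi deg 97.6 tilt -1.000 F [ 0.4  0.8 -0.7] grip 0.899 0.0 q1,7 [0.62 0.07]
top 149.5 [401.2 232.8] [ 451.7 -153.4]
top 235.0 [311.6 186.1] [592.8 102.1]
top 129.5 [342.6 177.8] [615.8  11. ]
top 381.0 [345.2 139.2] [732.9   0.9]
scene 414.5 [368.4 258. ] [755.1  -4. ]
scene 202.5 [245.2 234.1] [ 448.2 -151.8]
scene 219.0 [328.9 220.9] [596.5  30.4]
scene 125.0 [343.6 207.5] [598.2  97.4]
scene 198.5 [290.7 200.7] [461.   20.4]
units tx,ty,tz [ 0.35 -0.05  0.82] turn 0
units tx,ty,tz [ 0.35 -0.05  1.99] turn 0
```

View pics/s4c.png

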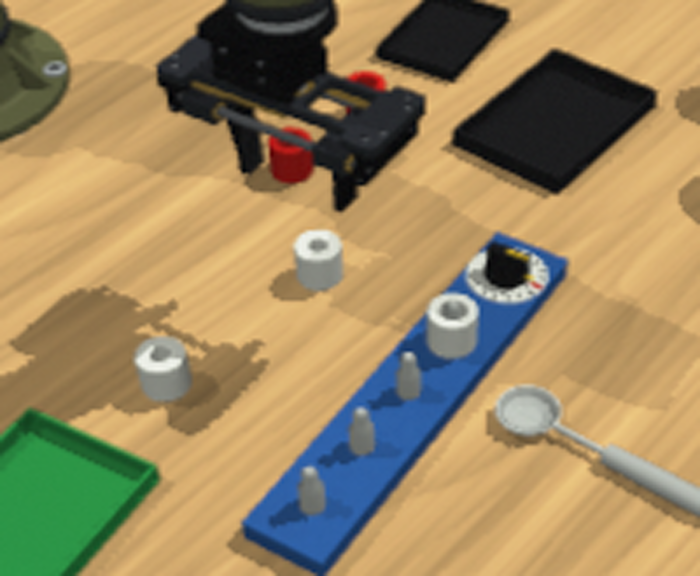

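The first sleeve stands fully home on the pin nearest the dial, crop (452,325). The dial still points at red, and the second sleeve is at crop (318,258).

Request:
{"fn": "send_rows", "kwargs": {
  "steps": [
    {"tx": 0.35, "ty": -0.05, "tz": 0, "turn": 0, "grip": 0.9},
    {"tx": 0, "ty": 0, "tz": 0.4, "turn": 0, "grip": 0.9},
    {"tx": 0, "ty": 0, "tz": 0.4, "turn": 0, "grip": 0.9},
    {"tx": 0, "ty": 0, "tz": 0, "turn": 0, "grip": 0.9},
    {"tx": 0, "ty": 0, "tz": 0, "turn": 0, "grip": 0.9}
  ]
}}

```text
time: 18.73
position: [0.4615, 0.0205, 0.1016]
tool_rot: [2.067, 2.366, 0.001]
ft_force: [0.4, -0.1, 0.3]
grip_width: 0.9
grip_force: 0.0
```

Run:
```python
from h import *
st();go(461.5,19,30)
```

```text
t18.7 pos [461.5  20.5 101.6] psi deg 97.7 tilt -1.000 F [ 0.4 -0.1  0.3] grip 0.900 0.0 q1,7 [ 0.58 -0.01]
units tx,ty,tz [-0.02 -0.    1.19] turn 0
```

Request:
{"fn": "send_rows", "kwargs": {
  "steps": [
    {"tx": -0.02, "ty": 0, "tz": 0.5, "turn": 0, "grip": 0.9},
    {"tx": 0, "ty": 0, "tz": 0.5, "turn": 0, "grip": 0.9},
    {"tx": 0, "ty": 0, "tz": 0.19, "turn": 0, "grip": 0.9},
    {"tx": 0, "ty": 0, "tz": 0, "turn": 0, "grip": 0.4},
    {"tx": 0, "ty": 0, "tz": 0, "turn": 0, "grip": 0.3},
    {"tx": 0, "ty": 0, "tz": 0, "turn": 0, "grip": 0.3},
    {"tx": 0, "ty": 0, "tz": 0, "turn": 0, "grip": 0.3},
    {"tx": 0, "ty": 0, "tz": 0, "turn": 0, "grip": 0.3},
    {"tx": 0, "ty": 0, "tz": 0, "turn": 0, "grip": 0.3},
    {"tx": 0, "ty": 0, "tz": 0, "turn": 0, "grip": 0.3}
  ]
}}

```text
time: 19.98
position: [0.4614, 0.0182, 0.0299]
tool_rot: [2.068, 2.364, 0.0]
ft_force: [-0.5, -0.4, 5.0]
grip_width: 0.454
grip_force: 12.0
```

Run:
```python
from h import *
st();go(617.95,-51.3,150)
```

```text
t20.0 pos [461.4  18.2  29.9] psi deg 97.7 tilt -1.000 F [-0.5 -0.4  5. ] grip 0.454 12.0 q1,7 [ 0.55 -0.1 ]
units tx,ty,tz [-1.5   2.43 -2.  ] turn 0
```

Request:
{"fn": "send_rows", "kwargs": {
  "steps": [
    {"tx": 0, "ty": 0, "tz": -0.3, "turn": 0, "grip": 0.3},
    {"tx": 0, "ty": 0, "tz": -0.6, "turn": 0, "grip": 0.3},
    {"tx": 0, "ty": 0, "tz": -0.6, "turn": 0, "grip": 0.3},
    {"tx": 0, "ty": 0, "tz": -0.5, "turn": 0, "grip": 0.3},
    {"tx": -0.2, "ty": 0.3, "tz": 0, "turn": 0, "grip": 0.3},
    {"tx": -0.3, "ty": 0.5, "tz": 0, "turn": 0, "grip": 0.3},
    {"tx": -0.3, "ty": 0.5, "tz": 0, "turn": 0, "grip": 0.3},
    {"tx": -0.3, "ty": 0.5, "tz": 0, "turn": 0, "grip": 0.3},
    {"tx": -0.3, "ty": 0.4, "tz": 0, "turn": 0, "grip": 0.3},
    {"tx": -0.1, "ty": 0.23, "tz": 0, "turn": 0, "grip": 0.3},
    {"tx": 0, "ty": 0, "tz": 0, "turn": 0, "grip": 0.3},
    {"tx": 0, "ty": 0, "tz": 0, "turn": 0, "grip": 0.3}
  ]
}}

```text
time: 21.48
position: [0.6168, -0.051, 0.1499]
tool_rot: [-2.067, -2.365, 0.0]
ft_force: [-0.1, 0.5, -1.7]
grip_width: 0.451
grip_force: 12.0
```

Run:
```python
from h import *
st();go(618,-51.3,105)
```

```text
t21.5 pos [616.8 -51.  149.9] psi deg 97.7 tilt -1.000 F [-0.1  0.5 -1.7] grip 0.451 12.0 q1,7 [0.55 0.  ]
units tx,ty,tz [-0.01  0.02  0.75] turn 0
```

Request:
{"fn": "send_rows", "kwargs": {
  "steps": [
    {"tx": -0.01, "ty": 0.02, "tz": 0.2, "turn": 0, "grip": 0.3},
    {"tx": 0, "ty": 0, "tz": 0.3, "turn": 0, "grip": 0.3},
    {"tx": 0, "ty": 0, "tz": 0.2, "turn": 0, "grip": 0.3},
    {"tx": 0, "ty": 0, "tz": 0.1, "turn": 0, "grip": 0.3},
    {"tx": 0, "ty": 0, "tz": 0.1, "turn": 0, "grip": 0.3},
    {"tx": 0, "ty": 0, "tz": 0.1, "turn": 0, "grip": 0.3},
    {"tx": 0, "ty": 0, "tz": 0, "turn": 0, "grip": 0.3}
  ]
}}

```text
time: 22.35
position: [0.6186, -0.052, 0.0891]
tool_rot: [-2.068, -2.364, 0.001]
ft_force: [0.6, -0.2, -1.1]
grip_width: 0.454
grip_force: 12.0
```

Run:
```python
from h import *
st();go(618,-51.3,54); S=shot("scene","pics/s5.png")
cv2.imwrite("pics/s5c.png",cv2.resize(cv2.imread("pics/s5.png")[150:290,240:380],None,fx=4,fy=4,interpolation=2))
```

```text
t22.4 pos [618.6 -52.   89.1] psi deg 97.7 tilt -1.000 F [ 0.6 -0.2 -1.1] grip 0.454 12.0 q1,7 [ 0.54 -0.03]
units tx,ty,tz [ 0.01 -0.01  0.59] turn 0
```

View pics/s5c.png

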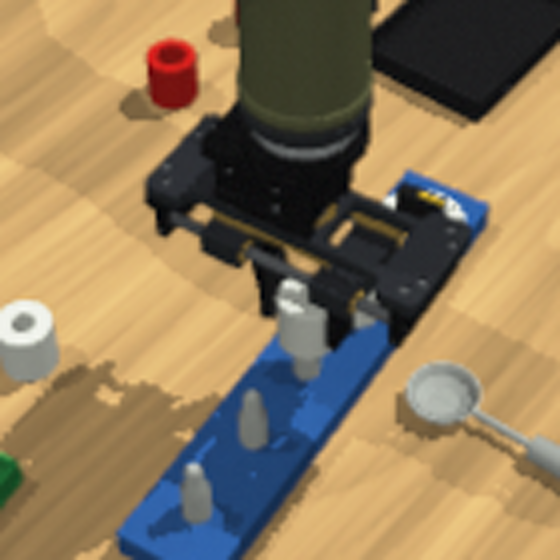

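The held sleeve, crop (302,320), is on the nose of the second pin. I'll keep lowering gently.

Request:
{"fn": "send_rows", "kwargs": {
  "steps": [
    {"tx": 0, "ty": 0, "tz": 0.1, "turn": 0, "grip": 0.3},
    {"tx": 0, "ty": 0, "tz": 0.06, "turn": 0, "grip": 0.3},
    {"tx": 0, "ty": 0, "tz": 0.04, "turn": 0, "grip": 0.3},
    {"tx": 0, "ty": 0, "tz": 0.03, "turn": 0, "grip": 0.3},
    {"tx": 0, "ty": 0, "tz": 0, "turn": 0, "grip": 0.3}
  ],
  "newtons": 8
}}

```text
time: 23.02
position: [0.6188, -0.0523, 0.0775]
tool_rot: [2.068, 2.364, -0.002]
ft_force: [-3.8, -0.6, 11.1]
grip_width: 0.455
grip_force: 8.0
```

Run:
```python
from h import *
st();go(618,-51.3,54)
```

```text
t23.0 pos [618.8 -52.3  77.5] psi deg 97.6 tilt -1.000 F [-3.8 -0.6 11.1] grip 0.455 8.0 q1,7 [ 0.53 -0.04]
units tx,ty,tz [ 0.02 -0.01  0.39] turn 0
```

Request:
{"fn": "send_rows", "kwargs": {
  "steps": [
    {"tx": 0, "ty": 0, "tz": -0.03, "turn": 0, "grip": 0.8},
    {"tx": 0, "ty": 0, "tz": 0, "turn": 0, "grip": 0.8},
    {"tx": 0, "ty": 0, "tz": 0, "turn": 0, "grip": 0.8},
    {"tx": 0, "ty": 0, "tz": 0, "turn": 0, "grip": 0.8},
    {"tx": 0, "ty": 0, "tz": -0.4, "turn": 0, "grip": 0.8},
    {"tx": 0, "ty": 0, "tz": -0.6, "turn": 0, "grip": 0.9},
    {"tx": 0, "ty": 0, "tz": -0.2, "turn": 0, "grip": 0.9},
    {"tx": 0, "ty": -0.5, "tz": 0, "turn": 0, "grip": 0.9},
    {"tx": -0.2, "ty": -0.7, "tz": 0, "turn": 0, "grip": 0.9},
    {"tx": -0.3, "ty": -0.7, "tz": 0, "turn": 0, "grip": 0.9},
    {"tx": -0.4, "ty": -0.6, "tz": 0, "turn": 0, "grip": 0.9},
    {"tx": -0.4, "ty": 0, "tz": 0, "turn": 0, "grip": 0.9}
  ]
}}

```text
time: 24.52
position: [0.478, -0.1509, 0.1489]
tool_rot: [-2.07, -2.362, 0.005]
ft_force: [0.6, 0.8, 1.2]
grip_width: 0.899
grip_force: 0.0
```

Run:
```python
from h import *
st();sleeves();go(452.5,-151.5,100);go(452.5,-151.5,30); S=shot("scene","pics/s6.png")
cv2.imwrite("pics/s6c.png",cv2.resize(cv2.imread("pics/s6.png")[150:310,220:380],None,fx=3.5,fy=3.5,interpolation=2))
```

```text
t24.5 pos [ 478.  -150.9  148.9] psi deg 97.5 tilt -1.000 F [0.6 0.8 1.2] grip 0.899 0.0 q1,7 [0.83 0.33]
top 67.5 [396.8 232.7] [ 452.2 -140.7]
top 403.0 [311.9 185.8] [593.5 101.2]
top 140.5 [342.5 178.3] [614.2  11.5]
top 153.5 [365.  172.6] [630.1 -54.9]
top 323.5 [345.4 137.6] [7.378e+02 2.000e-01]
scene 412.5 [368.5 258.1] [755.4  -4. ]
scene 231.0 [246.1 234.5] [ 451.2 -151.3]
scene 471.0 [322.5 225.8] [594.    5.1]
scene 132.0 [343.5 207.4] [597.7  97.5]
units tx,ty,tz [ 0.08 -0.46  0.82] turn 0
units tx,ty,tz [ 0.08 -0.46  1.99] turn 0
```

View pics/s6c.png

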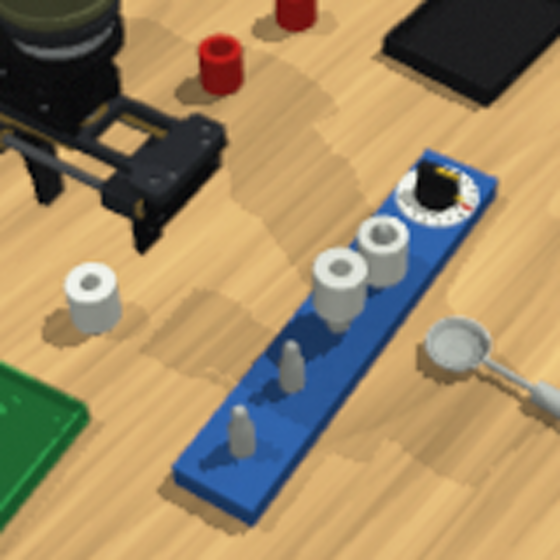

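The second sleeve, crop (340,285), stands part-way up on the cone and has a visibly smaller bore, so it is tight. The third is still at crop (93,298).

Request:
{"fn": "send_rows", "kwargs": {
  "steps": [
    {"tx": 0.08, "ty": -0.46, "tz": 0, "turn": 0, "grip": 0.9},
    {"tx": 0, "ty": 0, "tz": 0.4, "turn": 0, "grip": 0.9},
    {"tx": 0, "ty": 0, "tz": 0.4, "turn": 0, "grip": 0.9},
    {"tx": 0, "ty": 0, "tz": 0, "turn": 0, "grip": 0.9},
    {"tx": 0, "ty": 0, "tz": 0, "turn": 0, "grip": 0.9}
  ]
}}

```text
time: 25.3
position: [0.4537, -0.1473, 0.1021]
tool_rot: [2.066, 2.366, 0.002]
ft_force: [1.5, 0.4, 0.0]
grip_width: 0.903
grip_force: 0.0
```

Run:
```python
from h import *
st();go(452.5,-151.5,30)
```

```text
t25.3 pos [ 453.7 -147.3  102.1] psi deg 97.7 tilt -1.000 F [1.5 0.4 0. ] grip 0.903 0.0 q1,7 [0.84 0.34]
units tx,ty,tz [-0.07 -0.03  1.2 ] turn 0
```

Request:
{"fn": "send_rows", "kwargs": {
  "steps": [
    {"tx": -0.06, "ty": -0.03, "tz": 0.5, "turn": 0, "grip": 0.9},
    {"tx": 0, "ty": 0, "tz": 0.5, "turn": 0, "grip": 0.9},
    {"tx": 0, "ty": 0, "tz": 0.2, "turn": 0, "grip": 0.9},
    {"tx": 0, "ty": 0, "tz": 0, "turn": 0, "grip": 0.4},
    {"tx": 0, "ty": 0, "tz": 0, "turn": 0, "grip": 0.3},
    {"tx": 0, "ty": 0, "tz": 0, "turn": 0, "grip": 0.3},
    {"tx": 0, "ty": 0, "tz": 0, "turn": 0, "grip": 0.3},
    {"tx": 0, "ty": 0, "tz": 0, "turn": 0, "grip": 0.3},
    {"tx": 0, "ty": 0, "tz": 0, "turn": 0, "grip": 0.3},
    {"tx": 0, "ty": 0, "tz": 0, "turn": 0, "grip": 0.3}
  ],
  "newtons": 10
}}

```text
time: 26.55
position: [0.4516, -0.1522, 0.0299]
tool_rot: [2.068, 2.364, -0.0]
ft_force: [-0.9, -0.4, 4.9]
grip_width: 0.45
grip_force: 10.0
```

Run:
```python
from h import *
st();go(635.3,-180.1,150)
```

```text
t26.6 pos [ 451.6 -152.2   29.9] psi deg 97.7 tilt -1.000 F [-0.9 -0.4  4.9] grip 0.450 10.0 q1,7 [0.82 0.28]
units tx,ty,tz [-0.87  2.97 -2.  ] turn 0
```

Request:
{"fn": "send_rows", "kwargs": {
  "steps": [
    {"tx": 0, "ty": 0, "tz": -0.3, "turn": 0, "grip": 0.3},
    {"tx": 0, "ty": 0, "tz": -0.6, "turn": 0, "grip": 0.3},
    {"tx": 0, "ty": 0, "tz": -0.6, "turn": 0, "grip": 0.3},
    {"tx": 0, "ty": 0, "tz": -0.5, "turn": 0, "grip": 0.3},
    {"tx": -0.1, "ty": 0.4, "tz": 0, "turn": 0, "grip": 0.3},
    {"tx": -0.2, "ty": 0.6, "tz": 0, "turn": 0, "grip": 0.3},
    {"tx": -0.2, "ty": 0.6, "tz": 0, "turn": 0, "grip": 0.3},
    {"tx": -0.2, "ty": 0.6, "tz": 0, "turn": 0, "grip": 0.3},
    {"tx": -0.1, "ty": 0.5, "tz": 0, "turn": 0, "grip": 0.3},
    {"tx": -0.07, "ty": 0.27, "tz": 0, "turn": 0, "grip": 0.3},
    {"tx": 0, "ty": 0, "tz": 0, "turn": 0, "grip": 0.3},
    {"tx": 0, "ty": 0, "tz": 0, "turn": 0, "grip": 0.3}
  ]
}}

```text
time: 28.05
position: [0.6341, -0.1799, 0.1498]
tool_rot: [-2.068, -2.364, 0.001]
ft_force: [0.1, -0.4, -1.6]
grip_width: 0.454
grip_force: 10.0
```

Run:
```python
from h import *
st();go(635.3,-180.1,105)
```

```text
t28.1 pos [ 634.1 -179.9  149.8] psi deg 97.7 tilt -1.000 F [ 0.1 -0.4 -1.6] grip 0.454 10.0 q1,7 [0.68 0.19]
units tx,ty,tz [-0.01  0.02  0.75] turn 0
```

Request:
{"fn": "send_rows", "kwargs": {
  "steps": [
    {"tx": 0, "ty": 0.01, "tz": 0.2, "turn": 0, "grip": 0.3},
    {"tx": 0, "ty": 0, "tz": 0.3, "turn": 0, "grip": 0.3},
    {"tx": 0, "ty": 0, "tz": 0.2, "turn": 0, "grip": 0.3},
    {"tx": 0, "ty": 0, "tz": 0.1, "turn": 0, "grip": 0.3},
    {"tx": 0, "ty": 0, "tz": 0.1, "turn": 0, "grip": 0.3},
    {"tx": 0, "ty": 0, "tz": 0.1, "turn": 0, "grip": 0.3},
    {"tx": 0, "ty": 0, "tz": 0, "turn": 0, "grip": 0.3}
  ]
}}

```text
time: 28.92
position: [0.6351, -0.1799, 0.0891]
tool_rot: [-2.068, -2.364, 0.001]
ft_force: [-0.1, 0.3, 0.5]
grip_width: 0.451
grip_force: 10.0
```

Run:
```python
from h import *
st();go(635.3,-180.1,54)
```

```text
t28.9 pos [ 635.1 -179.9   89.1] psi deg 97.6 tilt -1.000 F [-0.1  0.3  0.5] grip 0.451 10.0 q1,7 [0.67 0.17]
units tx,ty,tz [-0.    0.    0.59] turn 0
```

Request:
{"fn": "send_rows", "kwargs": {
  "steps": [
    {"tx": 0, "ty": 0, "tz": 0.1, "turn": 0, "grip": 0.3},
    {"tx": 0, "ty": 0, "tz": 0.06, "turn": 0, "grip": 0.3},
    {"tx": 0, "ty": 0, "tz": 0.04, "turn": 0, "grip": 0.3},
    {"tx": 0, "ty": 0, "tz": 0.03, "turn": 0, "grip": 0.3},
    {"tx": 0, "ty": 0, "tz": 0, "turn": 0, "grip": 0.3}
  ],
  "newtons": 8
}}

```text
time: 29.55
position: [0.6356, -0.1805, 0.078]
tool_rot: [2.068, 2.363, -0.002]
ft_force: [-5.0, -0.7, 11.1]
grip_width: 0.45
grip_force: 8.0
```

Run:
```python
from h import *
st();go(635.3,-180.1,54)
```

```text
t29.6 pos [ 635.6 -180.5   78. ] psi deg 97.6 tilt -1.000 F [-5.  -0.7 11.1] grip 0.450 8.0 q1,7 [0.67 0.16]
units tx,ty,tz [ 0.01 -0.    0.4 ] turn 0
```

Same contact height as the second sleeve, so it looks tight. I'll release, back off and look.

Request:
{"fn": "send_rows", "kwargs": {
  "steps": [
    {"tx": 0, "ty": 0, "tz": -0.03, "turn": 0, "grip": 0.8},
    {"tx": 0, "ty": 0, "tz": 0, "turn": 0, "grip": 0.8},
    {"tx": 0, "ty": 0, "tz": 0, "turn": 0, "grip": 0.8},
    {"tx": 0, "ty": 0, "tz": 0, "turn": 0, "grip": 0.8},
    {"tx": 0, "ty": 0, "tz": -0.4, "turn": 0, "grip": 0.8},
    {"tx": 0, "ty": 0, "tz": -0.6, "turn": 0, "grip": 0.9},
    {"tx": 0, "ty": 0, "tz": -0.6, "turn": 0, "grip": 0.9},
    {"tx": 0, "ty": -0.5, "tz": 0, "turn": 0, "grip": 0.9},
    {"tx": 0, "ty": -0.7, "tz": 0, "turn": 0, "grip": 0.9},
    {"tx": 0, "ty": -0.7, "tz": 0, "turn": 0, "grip": 0.9},
    {"tx": 0, "ty": -0.6, "tz": 0, "turn": 0, "grip": 0.9},
    {"tx": 0, "ty": 0, "tz": 0, "turn": 0, "grip": 0.9}
  ]
}}

```text
time: 31.05
position: [0.4844, -0.2011, 0.1735]
tool_rot: [2.072, 2.361, -0.004]
ft_force: [0.7, -0.7, -0.1]
grip_width: 0.898
grip_force: 0.0
```

Run:
```python
from h import *
st();sleeves(); S=shot("scene","pics/s7.png")
go(635.5,-180,150)
```

```text
t31.1 pos [ 484.4 -201.1  173.5] psi deg 97.5 tilt -1.000 F [ 0.7 -0.7 -0.1] grip 0.898 0.0 q1,7 [0.91 0.4 ]
top 403.0 [311.9 185.8] [593.6 101.2]
top 146.0 [342.5 178.3] [614.2  11.5]
top 153.5 [365.  172.6] [630.1 -54.9]
top 155.5 [410.7 165.9] [ 647.9 -189.6]
top 373.5 [345.1 138.9] [733.8   1.2]
scene 289.5 [288.2 266.3] [ 610.1 -155.5]
scene 415.0 [368.5 258.1] [755.3  -4. ]
scene 467.0 [322.6 225.7] [593.9   5.3]
scene 130.5 [343.4 207.5] [597.8  97. ]
units tx,ty,tz [-0.    2.48  0.4 ] turn 0
```

View pics/s7.png

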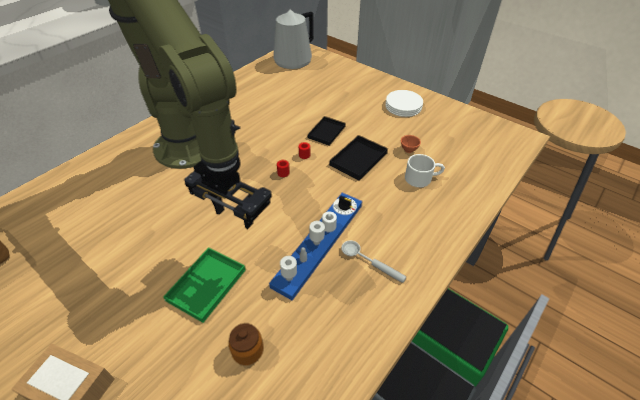

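All three sleeves stand on the pins together: home at (329,221), part-way at (317,231) and (288,267). There is no fourth sleeve. Now sorting, starting with the far tight one.

Request:
{"fn": "send_rows", "kwargs": {
  "steps": [
    {"tx": 0, "ty": 0.5, "tz": 0, "turn": 0, "grip": 0.9},
    {"tx": 0, "ty": 0.7, "tz": 0, "turn": 0, "grip": 0.9},
    {"tx": 0, "ty": 0.7, "tz": 0, "turn": 0, "grip": 0.9},
    {"tx": 0, "ty": 0.58, "tz": 0, "turn": 0, "grip": 0.9},
    {"tx": 0, "ty": 0, "tz": 0.3, "turn": 0, "grip": 0.9},
    {"tx": 0, "ty": 0, "tz": 0.4, "turn": 0, "grip": 0.9},
    {"tx": 0, "ty": 0, "tz": 0, "turn": 0, "grip": 0.9},
    {"tx": 0, "ty": 0, "tz": 0, "turn": 0, "grip": 0.9}
  ]
}}

```text
time: 32.2
position: [0.6343, -0.1801, 0.1319]
tool_rot: [2.068, 2.364, 0.0]
ft_force: [-0.0, 0.2, 0.4]
grip_width: 0.898
grip_force: 0.0
```

Run:
```python
from h import *
st();go(635.5,-180.2,80)
```

```text
t32.2 pos [ 634.3 -180.1  131.9] psi deg 97.6 tilt -1.000 F [-0.   0.2  0.4] grip 0.898 0.0 q1,7 [0.7  0.18]
units tx,ty,tz [-0.    0.02  0.86] turn 0
```

Request:
{"fn": "send_rows", "kwargs": {
  "steps": [
    {"tx": 0, "ty": 0.02, "tz": 0.3, "turn": 0, "grip": 0.9},
    {"tx": 0, "ty": 0, "tz": 0.4, "turn": 0, "grip": 0.9},
    {"tx": 0, "ty": 0, "tz": 0.16, "turn": 0, "grip": 0.9},
    {"tx": 0, "ty": 0, "tz": 0, "turn": 0, "grip": 0.6},
    {"tx": 0, "ty": 0, "tz": 0, "turn": 0, "grip": 0.3},
    {"tx": 0, "ty": 0, "tz": 0, "turn": 0, "grip": 0.3},
    {"tx": 0, "ty": 0, "tz": 0, "turn": 0, "grip": 0.3},
    {"tx": 0, "ty": 0, "tz": 0, "turn": 0, "grip": 0.3},
    {"tx": 0, "ty": 0, "tz": 0, "turn": 0, "grip": 0.3},
    {"tx": 0, "ty": 0, "tz": -0.3, "turn": 0, "grip": 0.3},
    {"tx": 0, "ty": 0, "tz": -0.6, "turn": 0, "grip": 0.3},
    {"tx": 0, "ty": 0, "tz": -0.6, "turn": 0, "grip": 0.3}
  ],
  "newtons": 12
}}

```text
time: 33.7
position: [0.6354, -0.1797, 0.1718]
tool_rot: [2.068, 2.365, 0.0]
ft_force: [1.1, 0.7, -0.0]
grip_width: 0.451
grip_force: 12.0
```

Run:
```python
from h import *
st();go(494,350,170)
```

```text
t33.7 pos [ 635.4 -179.7  171.8] psi deg 97.7 tilt -1.000 F [ 1.1  0.7 -0. ] grip 0.451 12.0 q1,7 [0.7  0.19]
units tx,ty,tz [ 9.06 -1.16  0.03] turn 0
```

Request:
{"fn": "send_rows", "kwargs": {
  "steps": [
    {"tx": 0.4, "ty": -0.06, "tz": 0, "turn": 0, "grip": 0.3},
    {"tx": 0.8, "ty": -0.1, "tz": 0, "turn": 0, "grip": 0.3},
    {"tx": 0.8, "ty": -0.1, "tz": 0, "turn": 0, "grip": 0.3},
    {"tx": 0.8, "ty": -0.1, "tz": 0, "turn": 0, "grip": 0.3},
    {"tx": 0.8, "ty": -0.1, "tz": 0, "turn": 0, "grip": 0.3},
    {"tx": 0.8, "ty": -0.1, "tz": 0, "turn": 0, "grip": 0.3},
    {"tx": 0.8, "ty": -0.1, "tz": 0, "turn": 0, "grip": 0.3},
    {"tx": 0.8, "ty": -0.1, "tz": 0, "turn": 0, "grip": 0.3},
    {"tx": 0.8, "ty": -0.1, "tz": 0, "turn": 0, "grip": 0.3},
    {"tx": 0.8, "ty": -0.1, "tz": 0, "turn": 0, "grip": 0.3},
    {"tx": 0.8, "ty": -0.1, "tz": 0, "turn": 0, "grip": 0.3},
    {"tx": 0.6, "ty": -0.1, "tz": 0, "turn": 0, "grip": 0.3}
  ]
}}

```text
time: 35.2
position: [0.4919, 0.3488, 0.1697]
tool_rot: [-2.064, -2.367, 0.001]
ft_force: [0.6, 0.1, -1.3]
grip_width: 0.446
grip_force: 12.0
```

Request:
{"fn": "send_rows", "kwargs": {
  "steps": [
    {"tx": 0, "ty": 0, "tz": 0.5, "turn": 0, "grip": 0.3},
    {"tx": 0, "ty": 0, "tz": 0.5, "turn": 0, "grip": 0.3},
    {"tx": 0, "ty": 0, "tz": 0.3, "turn": 0, "grip": 0.3},
    {"tx": 0, "ty": 0, "tz": 0, "turn": 0, "grip": 0.3},
    {"tx": 0, "ty": 0, "tz": 0, "turn": 0, "grip": 0.3}
  ]
}}

```text
time: 35.83
position: [0.4949, 0.3466, 0.093]
tool_rot: [2.068, 2.365, 0.002]
ft_force: [0.0, -1.2, -0.2]
grip_width: 0.454
grip_force: 12.0
```

Run:
```python
from h import *
st();go(494,350,37)
```

```text
t35.8 pos [494.9 346.6  93. ] psi deg 97.7 tilt -1.000 F [ 0.  -1.2 -0.2] grip 0.454 12.0 q1,7 [ 0.   -0.79]
units tx,ty,tz [ 0.06 -0.01  0.93] turn 0
```

Request:
{"fn": "send_rows", "kwargs": {
  "steps": [
    {"tx": 0, "ty": 0, "tz": 0.4, "turn": 0, "grip": 0.3},
    {"tx": 0, "ty": 0, "tz": 0.4, "turn": 0, "grip": 0.3},
    {"tx": 0, "ty": 0, "tz": 0.13, "turn": 0, "grip": 0.3},
    {"tx": 0, "ty": 0, "tz": 0, "turn": 0, "grip": 0.3},
    {"tx": 0, "ty": 0, "tz": 0, "turn": 0, "grip": 0.65},
    {"tx": 0, "ty": 0, "tz": 0, "turn": 0, "grip": 0.65},
    {"tx": 0, "ty": 0, "tz": 0, "turn": 0, "grip": 0.65},
    {"tx": 0, "ty": 0, "tz": -0.3, "turn": 0, "grip": 0.65},
    {"tx": 0, "ty": 0, "tz": -0.6, "turn": 0, "grip": 0.65},
    {"tx": 0, "ty": 0, "tz": -0.7, "turn": 0, "grip": 0.65},
    {"tx": 0, "ty": 0, "tz": -0.7, "turn": 0, "grip": 0.9},
    {"tx": 0, "ty": 0, "tz": 0, "turn": 0, "grip": 0.9}
  ]
}}

```text
time: 37.33
position: [0.4962, 0.3482, 0.1794]
tool_rot: [2.066, 2.363, 0.012]
ft_force: [-0.1, -0.1, -0.3]
grip_width: 0.798
grip_force: 0.0
```

Run:
```python
from h import *
st();go(618.5,-52,170);S=shot("scene","pics/s8.png")
m=cv2.inRange(cv2.cvtColor(S["pixels"],cv2.COLOR_RGB2HSV),(0,0,125),(180,60,255))
for c in cv2.findContours(m,0,2)[0]:
    if 50<cv2.contourArea(c)<600: print(cv2.contourArea(c),cv2.boundingRect(c),cast(S,[np.array(cv2.boundingRect(c)[:2])+np.array(cv2.boundingRect(c)[2:])/2],.025)[0].round(3))
```

```text
t37.3 pos [496.2 348.2 179.4] psi deg 97.7 tilt -1.000 F [-0.1 -0.1 -0.3] grip 0.798 0.0 q1,7 [ 0.04 -0.74]
units tx,ty,tz [-6.88  1.13  0.14] turn 0
407.5 (341, 240, 65, 41) [ 0.771 -0.005  0.025]
472.0 (309, 210, 28, 32) [0.597 0.003 0.025]
129.5 (332, 198, 25, 17) [0.6   0.099 0.025]
135.0 (358, 141, 12, 16) [0.495 0.348 0.025]
566.0 (386, 90, 37, 27) [0.461 0.663 0.025]
283.0 (276, 9, 29, 17) [-0.378  0.956  0.025]
```

Request:
{"fn": "send_rows", "kwargs": {
  "steps": [
    {"tx": -0.5, "ty": 0.08, "tz": 0, "turn": 0, "grip": 0.9},
    {"tx": -0.8, "ty": 0.13, "tz": 0, "turn": 0, "grip": 0.9},
    {"tx": -0.8, "ty": 0.13, "tz": 0, "turn": 0, "grip": 0.9},
    {"tx": -0.8, "ty": 0.13, "tz": 0, "turn": 0, "grip": 0.9},
    {"tx": -0.8, "ty": 0.13, "tz": 0, "turn": 0, "grip": 0.9},
    {"tx": -0.8, "ty": 0.13, "tz": 0, "turn": 0, "grip": 0.9},
    {"tx": -0.8, "ty": 0.13, "tz": 0, "turn": 0, "grip": 0.9},
    {"tx": -0.8, "ty": 0.13, "tz": 0, "turn": 0, "grip": 0.9},
    {"tx": -0.78, "ty": 0.14, "tz": 0, "turn": 0, "grip": 0.9},
    {"tx": 0, "ty": 0, "tz": 0.4, "turn": 0, "grip": 0.9},
    {"tx": 0, "ty": 0, "tz": 0.4, "turn": 0, "grip": 0.9},
    {"tx": 0, "ty": 0, "tz": 0, "turn": 0, "grip": 0.9}
  ]
}}

```text
time: 38.88
position: [0.6143, -0.0542, 0.1233]
tool_rot: [-2.065, -2.361, 0.005]
ft_force: [0.3, -0.6, 0.5]
grip_width: 0.901
grip_force: 0.0
```

Run:
```python
from h import *
st();go(618.5,-52,80)
```

```text
t38.9 pos [614.3 -54.2 123.3] psi deg 97.7 tilt -1.000 F [ 0.3 -0.6  0.5] grip 0.901 0.0 q1,7 [ 0.59 -0.02]
units tx,ty,tz [0.03 0.08 0.72] turn 0
```

Request:
{"fn": "send_rows", "kwargs": {
  "steps": [
    {"tx": 0.02, "ty": 0.05, "tz": 0.2, "turn": 0, "grip": 0.9},
    {"tx": 0, "ty": 0, "tz": 0.35, "turn": 0, "grip": 0.9},
    {"tx": 0, "ty": 0, "tz": 0.16, "turn": 0, "grip": 0.9},
    {"tx": 0, "ty": 0, "tz": 0, "turn": 0, "grip": 0.6},
    {"tx": 0, "ty": 0, "tz": 0, "turn": 0, "grip": 0.3},
    {"tx": 0, "ty": 0, "tz": 0, "turn": 0, "grip": 0.3},
    {"tx": 0, "ty": 0, "tz": 0, "turn": 0, "grip": 0.3},
    {"tx": 0, "ty": 0, "tz": 0, "turn": 0, "grip": 0.3},
    {"tx": 0, "ty": 0, "tz": 0, "turn": 0, "grip": 0.3},
    {"tx": 0, "ty": 0, "tz": -0.3, "turn": 0, "grip": 0.3},
    {"tx": 0, "ty": 0, "tz": -0.6, "turn": 0, "grip": 0.3},
    {"tx": 0, "ty": 0, "tz": -0.6, "turn": 0, "grip": 0.3}
  ]
}}

```text
time: 40.38
position: [0.6197, -0.0523, 0.1755]
tool_rot: [2.068, 2.365, 0.001]
ft_force: [0.5, -0.9, -1.1]
grip_width: 0.449
grip_force: 12.0
```

Run:
```python
from h import *
st();go(494,283,170)
```

```text
t40.4 pos [619.7 -52.3 175.5] psi deg 97.7 tilt -1.000 F [ 0.5 -0.9 -1.1] grip 0.449 12.0 q1,7 [ 0.6 -0. ]
units tx,ty,tz [ 5.82 -1.33  0.09] turn 0
```

Request:
{"fn": "send_rows", "kwargs": {
  "steps": [
    {"tx": 0.4, "ty": -0.1, "tz": 0, "turn": 0, "grip": 0.3},
    {"tx": 0.8, "ty": -0.18, "tz": 0, "turn": 0, "grip": 0.3},
    {"tx": 0.8, "ty": -0.18, "tz": 0, "turn": 0, "grip": 0.3},
    {"tx": 0.8, "ty": -0.18, "tz": 0, "turn": 0, "grip": 0.3},
    {"tx": 0.8, "ty": -0.18, "tz": 0, "turn": 0, "grip": 0.3},
    {"tx": 0.8, "ty": -0.18, "tz": 0, "turn": 0, "grip": 0.3},
    {"tx": 0.8, "ty": -0.18, "tz": 0, "turn": 0, "grip": 0.3},
    {"tx": 0.6, "ty": -0.15, "tz": 0, "turn": 0, "grip": 0.3},
    {"tx": 0, "ty": 0, "tz": 0.5, "turn": 0, "grip": 0.3},
    {"tx": 0, "ty": 0, "tz": 0.5, "turn": 0, "grip": 0.3},
    {"tx": 0, "ty": 0, "tz": 0.3, "turn": 0, "grip": 0.3},
    {"tx": 0, "ty": 0, "tz": 0, "turn": 0, "grip": 0.3}
  ]
}}

```text
time: 41.88
position: [0.4927, 0.2815, 0.0943]
tool_rot: [-2.067, -2.364, 0.004]
ft_force: [-0.1, 0.6, -0.5]
grip_width: 0.454
grip_force: 12.0
```

Run:
```python
from h import *
st();go(494,283,37)
```

```text
t41.9 pos [492.7 281.5  94.3] psi deg 97.7 tilt -1.000 F [-0.1  0.6 -0.5] grip 0.454 12.0 q1,7 [ 0.14 -0.67]
units tx,ty,tz [0.02 0.03 0.95] turn 0
```

Request:
{"fn": "send_rows", "kwargs": {
  "steps": [
    {"tx": 0.02, "ty": 0.03, "tz": 0.4, "turn": 0, "grip": 0.3},
    {"tx": 0, "ty": 0, "tz": 0.4, "turn": 0, "grip": 0.3},
    {"tx": 0, "ty": 0, "tz": 0.15, "turn": 0, "grip": 0.3},
    {"tx": 0, "ty": 0, "tz": 0, "turn": 0, "grip": 0.3},
    {"tx": 0, "ty": 0, "tz": 0, "turn": 0, "grip": 0.65},
    {"tx": 0, "ty": 0, "tz": 0, "turn": 0, "grip": 0.65},
    {"tx": 0, "ty": 0, "tz": 0, "turn": 0, "grip": 0.65},
    {"tx": 0, "ty": 0, "tz": -0.3, "turn": 0, "grip": 0.65},
    {"tx": 0, "ty": 0, "tz": -0.6, "turn": 0, "grip": 0.65},
    {"tx": 0, "ty": 0, "tz": -0.7, "turn": 0, "grip": 0.65},
    {"tx": 0, "ty": 0, "tz": -0.7, "turn": 0, "grip": 0.9},
    {"tx": 0, "ty": 0, "tz": 0, "turn": 0, "grip": 0.9}
  ]
}}

```text
time: 43.38
position: [0.4976, 0.2851, 0.1815]
tool_rot: [2.065, 2.362, 0.011]
ft_force: [-0.1, 0.7, -1.2]
grip_width: 0.8
grip_force: 0.0
```

Run:
```python
from h import *
st();go(610,13.2,170);S=shot("scene","pics/s9.png")
m=cv2.inRange(cv2.cvtColor(S["pixels"],cv2.COLOR_RGB2HSV),(0,0,125),(180,60,255))
for c in cv2.findContours(m,0,2)[0]:
    if 50<cv2.contourArea(c)<600: print(cv2.contourArea(c),cv2.boundingRect(c),cast(S,[np.array(cv2.boundingRect(c)[:2])+np.array(cv2.boundingRect(c)[2:])/2],.025)[0].round(3))
```

```text
t43.4 pos [497.6 285.1 181.5] psi deg 97.7 tilt -1.000 F [-0.1  0.7 -1.2] grip 0.800 0.0 q1,7 [ 0.18 -0.62]
units tx,ty,tz [-4.74  1.25  0.19] turn 0
406.5 (341, 240, 65, 41) [ 0.771 -0.005  0.025]
220.0 (317, 209, 20, 22) [0.593 0.027 0.025]
131.0 (332, 198, 25, 17) [0.6   0.099 0.025]
288.0 (348, 141, 23, 26) [0.499 0.317 0.025]
283.0 (276, 9, 29, 17) [-0.378  0.956  0.025]
599.0 (327, 2, 22, 40) [-0.162  1.066  0.025]
64.0 (169, 0, 19, 8) [-0.944  0.702  0.025]
```

Both tight sleeves are in the black tray. Now the good one.

Request:
{"fn": "send_rows", "kwargs": {
  "steps": [
    {"tx": -0.4, "ty": 0.1, "tz": 0, "turn": 0, "grip": 0.9},
    {"tx": -0.8, "ty": 0.21, "tz": 0, "turn": 0, "grip": 0.9},
    {"tx": -0.8, "ty": 0.21, "tz": 0, "turn": 0, "grip": 0.9},
    {"tx": -0.8, "ty": 0.21, "tz": 0, "turn": 0, "grip": 0.9},
    {"tx": -0.8, "ty": 0.21, "tz": 0, "turn": 0, "grip": 0.9},
    {"tx": -0.8, "ty": 0.21, "tz": 0, "turn": 0, "grip": 0.9},
    {"tx": -0.34, "ty": 0.1, "tz": 0, "turn": 0, "grip": 0.8},
    {"tx": 0, "ty": 0, "tz": 0.4, "turn": 0, "grip": 0.8},
    {"tx": 0, "ty": 0, "tz": 0.6, "turn": 0, "grip": 0.8},
    {"tx": 0, "ty": 0, "tz": 0.2, "turn": 0, "grip": 0.8},
    {"tx": 0, "ty": 0, "tz": 0, "turn": 0, "grip": 0.8}
  ]
}}

```text
time: 44.8
position: [0.6072, 0.0122, 0.1039]
tool_rot: [-2.066, -2.365, 0.001]
ft_force: [-0.1, -0.5, 1.0]
grip_width: 0.801
grip_force: 0.0
```

Run:
```python
from h import *
st();go(610,13.2,54)
```

```text
t44.8 pos [607.2  12.2 103.9] psi deg 97.7 tilt -1.000 F [-0.1 -0.5  1. ] grip 0.801 0.0 q1,7 [ 0.51 -0.15]
units tx,ty,tz [0.01 0.05 0.83] turn 0
```

Request:
{"fn": "send_rows", "kwargs": {
  "steps": [
    {"tx": 0.01, "ty": 0.03, "tz": 0.2, "turn": 0, "grip": 0.8},
    {"tx": 0, "ty": 0, "tz": 0.4, "turn": 0, "grip": 0.8},
    {"tx": 0, "ty": 0, "tz": 0.2, "turn": 0, "grip": 0.8},
    {"tx": 0, "ty": 0, "tz": 0, "turn": 0, "grip": 0.6},
    {"tx": 0, "ty": 0, "tz": 0, "turn": 0, "grip": 0.3},
    {"tx": 0, "ty": 0, "tz": 0, "turn": 0, "grip": 0.3},
    {"tx": 0, "ty": 0, "tz": 0, "turn": 0, "grip": 0.3},
    {"tx": 0, "ty": 0, "tz": 0, "turn": 0, "grip": 0.3},
    {"tx": 0, "ty": 0, "tz": 0, "turn": 0, "grip": 0.3},
    {"tx": 0, "ty": 0, "tz": -0.1, "turn": 0, "grip": 0.3},
    {"tx": 0, "ty": 0, "tz": -0.2, "turn": 0, "grip": 0.3},
    {"tx": 0, "ty": 0, "tz": -0.3, "turn": 0, "grip": 0.3}
  ],
  "newtons": 15
}}

```text
time: 46.3
position: [0.6092, 0.0121, 0.0931]
tool_rot: [-2.068, -2.364, 0.001]
ft_force: [-0.1, 0.6, -0.3]
grip_width: 0.458
grip_force: 15.0
```

Request:
{"fn": "send_rows", "kwargs": {
  "steps": [
    {"tx": 0, "ty": 0, "tz": -0.5, "turn": 0, "grip": 0.3},
    {"tx": 0, "ty": 0, "tz": -0.5, "turn": 0, "grip": 0.3},
    {"tx": 0, "ty": 0, "tz": -0.4, "turn": 0, "grip": 0.3},
    {"tx": 0, "ty": 0, "tz": 0, "turn": 0, "grip": 0.3}
  ]
}}

```text
time: 46.8
position: [0.6112, 0.0126, 0.1796]
tool_rot: [2.065, 2.362, 0.005]
ft_force: [0.9, -0.3, -0.3]
grip_width: 0.46
grip_force: 15.0
```

Run:
```python
from h import *
st();go(475,-316,170)
```

```text
t46.8 pos [611.2  12.6 179.6] psi deg 97.7 tilt -1.000 F [ 0.9 -0.3 -0.3] grip 0.460 15.0 q1,7 [ 0.53 -0.11]
units tx,ty,tz [-5.12 -2.98  0.15] turn 0
```

Request:
{"fn": "send_rows", "kwargs": {
  "steps": [
    {"tx": -0.4, "ty": -0.23, "tz": 0, "turn": 0, "grip": 0.3},
    {"tx": -0.7, "ty": -0.41, "tz": 0, "turn": 0, "grip": 0.3},
    {"tx": -0.7, "ty": -0.41, "tz": 0, "turn": 0, "grip": 0.3},
    {"tx": -0.7, "ty": -0.41, "tz": 0, "turn": 0, "grip": 0.3},
    {"tx": -0.7, "ty": -0.41, "tz": 0, "turn": 0, "grip": 0.3},
    {"tx": -0.7, "ty": -0.41, "tz": 0, "turn": 0, "grip": 0.3},
    {"tx": -0.7, "ty": -0.4, "tz": 0, "turn": 0, "grip": 0.3},
    {"tx": -0.52, "ty": -0.3, "tz": 0, "turn": 0, "grip": 0.3},
    {"tx": 0, "ty": 0, "tz": 0.5, "turn": 0, "grip": 0.3},
    {"tx": 0, "ty": 0, "tz": 0.5, "turn": 0, "grip": 0.3},
    {"tx": 0, "ty": 0, "tz": 0.3, "turn": 0, "grip": 0.3},
    {"tx": 0, "ty": 0, "tz": 0, "turn": 0, "grip": 0.3}
  ]
}}

```text
time: 48.3
position: [0.4722, -0.3152, 0.0969]
tool_rot: [-2.065, -2.362, 0.0]
ft_force: [-0.1, 0.2, 0.8]
grip_width: 0.459
grip_force: 15.0
```

Run:
```python
from h import *
st();go(475,-316,37)
```

```text
t48.3 pos [ 472.2 -315.2   96.9] psi deg 97.7 tilt -1.000 F [-0.1  0.2  0.8] grip 0.459 15.0 q1,7 [1.02 0.53]
units tx,ty,tz [-0.02  0.05  1.  ] turn 0
```

Request:
{"fn": "send_rows", "kwargs": {
  "steps": [
    {"tx": -0.02, "ty": 0.05, "tz": 0.4, "turn": 0, "grip": 0.3},
    {"tx": 0, "ty": 0, "tz": 0.4, "turn": 0, "grip": 0.3},
    {"tx": 0, "ty": 0, "tz": 0.18, "turn": 0, "grip": 0.3},
    {"tx": 0, "ty": 0, "tz": 0, "turn": 0, "grip": 0.3},
    {"tx": 0, "ty": 0, "tz": 0, "turn": 0, "grip": 0.65},
    {"tx": 0, "ty": 0, "tz": 0, "turn": 0, "grip": 0.65},
    {"tx": 0, "ty": 0, "tz": 0, "turn": 0, "grip": 0.65},
    {"tx": 0, "ty": 0, "tz": -0.3, "turn": 0, "grip": 0.65},
    {"tx": 0, "ty": 0, "tz": -0.6, "turn": 0, "grip": 0.65},
    {"tx": 0, "ty": 0, "tz": -0.7, "turn": 0, "grip": 0.65},
    {"tx": 0, "ty": 0, "tz": -0.7, "turn": 0, "grip": 0.9},
    {"tx": 0, "ty": 0, "tz": 0, "turn": 0, "grip": 0.9}
  ]
}}

```text
time: 49.8
position: [0.479, -0.318, 0.1832]
tool_rot: [2.062, 2.358, 0.0]
ft_force: [0.7, -0.2, -1.2]
grip_width: 0.8
grip_force: 0.0
```

Request:
{"fn": "send_rows", "kwargs": {
  "steps": [
    {"tx": -0.6, "ty": 0, "tz": 0, "turn": 0, "grip": 0.9},
    {"tx": -0.6, "ty": 0, "tz": 0, "turn": 0, "grip": 0.9},
    {"tx": -0.6, "ty": 0, "tz": 0, "turn": 0, "grip": 0.9},
    {"tx": -0.6, "ty": 0, "tz": 0, "turn": 0, "grip": 0.9},
    {"tx": 0, "ty": 0, "tz": 0, "turn": 0, "grip": 0.9},
    {"tx": 0, "ty": 0, "tz": 0, "turn": 0, "grip": 0.9}
  ]
}}

```text
time: 50.55
position: [0.4957, -0.4584, 0.1774]
tool_rot: [-2.067, -2.364, -0.002]
ft_force: [-0.0, 0.4, -0.4]
grip_width: 0.902
grip_force: 0.0
```

Run:
```python
from h import *
st();shot("scene","pics/s10.png")
```

```text
t50.5 pos [ 495.7 -458.4  177.4] psi deg 97.7 tilt -1.000 F [-0.   0.4 -0.4] grip 0.902 0.0 q1,7 [1.08 0.69]
```

View pics/s10.png

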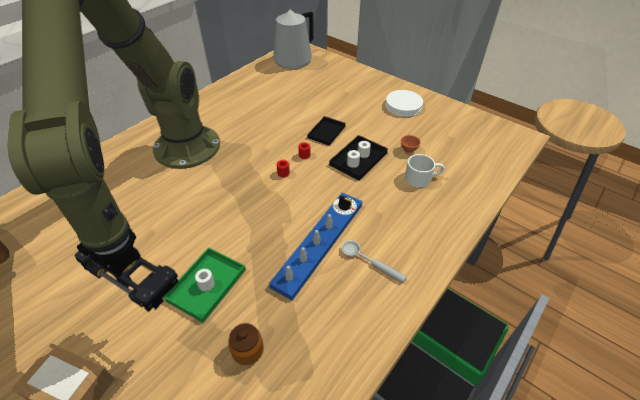

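Two sleeves stand in the large black tray at (359,154) and one in the green tray at (204,279). The pins are empty and the breakfast things haven't moved.

Run:
```python
from h import *
dial(); print(ctrl.close_job())
```

```text
top 10 centroid [601.9 102.4] angle via axis -0.122 rel [[13.0, 1.0], [10.0, 3.0], [10.0, 1.0], [7.0, 1.0], [4.0, 1.0], [4.0, -2.0], [1.0, 1.0], [1.0, -2.0], [-2.0, 1.0], [-2.0, -2.0]]
scene 16 centroid [609.6  99.5] angle via axis -0.355 rel [[-2.0, -1.0], [0.0, 1.0], [2.0, 2.0], [2.0, -3.0], [5.0, -1.0], [7.0, 1.0], [9.0, 3.0], [9.0, -2.0], [11.0, -0.0], [13.0, 1.0], [16.0, 3.0], [16.0, -2.0], [18.0, 0.0], [29.0, -15.0], [31.0, -14.0], [32.0, -18.0]]
the job is handed in; nothing more can be done
None
```

The job is handed in: I set the dial to zero by eye against the red mark and gauged all three sleeves together on the pins, then put the one good sleeve in the green tray and the two tight ones in the large black tray.

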